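Hang the bay marker on the rail and slide it to the collar

ROBOT

A 7-joint arm with a two-finger parallel gripper is mounted at the origin on the work surface. World frame = base frame: x ahead of the robot, y to its left, z up, the work surface at z = 0. Lengths are in m, angles in rad, forces in N, time in s.
With the tool pointing down it reaches from about 0.4 to 0.875 m from the base axis. Payload 19.3 kg.
Tool frame: the origin (TCP) lies at the very end of the fingers, on their centre line; the grasp point (between the pads) lies 19 mm behind it; z points along the fingers, y is the line along which they close (so a half turn about z gives the same grasp; the last joint's range is limited). The gripper opens to 85 mm and grips with 20 to 120 N. Pads are 22 mm wide; open, the fingers measure 114 mm over their backs; the gripper's body (76 mm by 85 mm) begins 54 mm behind the grasp point. The pads swing forward as they close: fully open they stand 13 mm farther back than shut.
Start: joints at [1.054, 0.521, -0.036, 1.599, 0.021, 1.021, -0.113], TCP at [0.27, -0.564, 0.231] pointing down, gripper open.
Joint ranges: [-2.91, 2.91], [-0.3, 2.13], [-1.5, 1.42], [0.17, 2.43], [-1.26, 4.41], [0.16, 1.93], [-2.52, 2.52]. Speed limits (rad/s): [1.89, 1.89, 2.39, 2.39, 3.01, 3.01, 3.01].

INTERFACE

Orientations are given as [roll, pitch, yaw] about the fixed x, y, z axes, in that order (R = Rz(yaw) Ry(pitch) Rx(roll)).
In Python, from workcell import observe, grab_frame, job_done gives the robot as it stands.
- The arm moves only by the tool move_arm, never from a script. Its argument "plan" is a list that holds one entry, the list of rows, each a list of 7 numbers: the shift along the tool's x, y, z each as a share of 0.02 m, from -1 to 1, then the turn, a rotation vector about the tool's x, y, z each as a share of 6 degrees, from -1 to 1, then the opening, from -1 (shut) to 1 (fully open). A call has exactly 10 rows; each row shifts and turns the commanded pose from where the row before left it, along the tool's axes as they then stand; what a row does not reach is not made up. A row lasts 1/10 s, in which the tool goes at most 50 mm and 8.59 degrees, less where a joint would pass 70% of its speed; a pose out of reach is approached as far as the arm can. A call with a number of a shift or a turn outside -1 to 1 is refused whole. A call with a gripper value outside its range is refused whole. The fingers move at their own pace and stop on an object; "grip_force" is the grip in N (left out, the last holds). Time passes only in rows, so rows that do not move let the fingers close, or fill a call up. It gives the time, the measured TCP pose, the force, the opening and the grip force at its end, in the units of the state.
- observe(): the state, without advancing time (a new reading comes with each control period).
- grab_frame(name): name is "scene" or "side" or "wrist"; returns a dict with "color" (400x640x3 uint8, red, green, blue), "intrinsics" (3x3 intrinsics, pixels), "position" and "orientation" of the camera in the world; the wrist camera has in their place "tool_from_camera" (4x4, takes a point from camera to tool coordinates, whose origin is the TCP and whose axes are the flange's). Camera axes: x right, y down, z forward; pixel columns grow to the right and rows downward; lengths in m; the calibration is good to about 2 mm. The wrist camera is an equidistant fisheye: a pixel r from the principal point sees the ray r / f radians off the axis. A picture is of the moment at which its call begins: read the wrist's pose just before it. There is no depth.
- job_done(): hands the job in; it is judged then, once.
The state is a dict: "clock": time; "qpos": joint angles; "qd": joint speeds; "joint_efforts": joint torques, N m; "position": TCP position; "tool_rot": TCP orientation; "force": force on the tool from outside, world axes, zero at the start; "moment": the same for the moment, N m; "grip_width": finger opening in m; "finger_force": force on a finger pad.
Only numpy, scipy, OpenCV 4.12 (cv2) and the standard library are available. Lean on these libraries where they do the work, as an engineer would, in place of code of your own. Each camera call takes 0.05 s, during which the arm holds its last target. There are 200 camera calls.

TASK

Take the bay marker off the little easel and hang it by both its hooks on the rail under the lamp bar, plate and grip fin facing the robot, on the free stretch of rail about 12 cm or more short of the collar. Then, keeping it on the rail, slide it along until it just touches the collar, without shoving the collar along, and let go so that it hangs freely there. Leave the bottle, the bowl and the jar where they are.

Things in the scene. Friction and masses are not known exactly. Their poses are not given: they have to be found in the camera images.
- marker: Loose bay marker, aluminium, 0.11 to 0.23 kg, leaning back 25 degrees on the easel at the start. Frame as when hanging: x away from the robot, y along the rail, z up; origin at the middle of the plate's lower edge. Plate 5 (x) by 100 (y) by 80 (z) mm with two equal hooks on top at y = -40 and +40, 148 mm tall in all, and a grip fin on its front (-x) face.
- marker_grip (a point): Point in the marker's flat grip fin, at (-50, 0, 60) mm in the marker's frame. The fin is 8 mm thick (y) and spans x = -2 to -70, z = 45 to 75 mm; grasp it across the 8 mm, fingers closing along the marker's y.
- marker_seat (a point): Where the rail's axis lies when the marker hangs: (0, 0, 132) mm in the marker's frame, midway between the hooks. Hooks are 6 mm round bar: from the plate's top each jogs to x = -14, rises, peaks as an inverted V at x = 0, z = 145, comes down at x = 14 to a free tip; legs 22 mm apart inside; outer faces at y = -43 and +43.
- marker_tip (a point): Level of the hooks' free tips, midway between them: (14, 0, 114) mm in the marker's frame. The rail enters the hooks from the +x side, through the 34 mm high gap between the plate's top edge (z = 80) and these tips, then goes up into the V: so bring the marker over the rail from the robot's side and lower it.
- rail_mid (a point): Middle of the fixed rail, on its axis, 235 mm above the table; y along the rail, x away from the robot, z up. Round steel rail, 12 mm in diameter, 460 mm long between two aluminium posts 12 mm wide (y), 18 mm deep (x), 345 mm tall.
- lamp_edge (a point): Middle of the lower front edge of the white lamp bar over the whole rail; axes as rail_mid. The bar spans x = -55 to -5 and z = 75 to 110 mm from the rail's axis, 484 mm long, so a hand cannot come straight down on the fin of the hanging marker: the tool must lean back towards the robot, some 30 to 45 degrees.
- collar: Stop collar on the rail: dark steel disc 32 mm in diameter, 20 mm long (y), brass thumbscrew on top; origin at its centre, on the rail's axis, y along the rail. It sits left (+y) of the rail's middle, lightly clamped: a push of about 8 N slides it. When the marker touches its -y face, marker_seat is 53 mm to the -y side of its origin.
- easel: Fixed wooden easel, 130 by 130 mm, about 105 mm tall, on which the marker leans; its sloping board backs the lower 64 mm of the plate. Origin at the centre of its underside; its front faces -x.
- bottle: Bystander: white bottle with a blue cap, 64 mm in diameter, 140 mm tall; origin at the centre of its underside.
- bowl: Bystander: terracotta bowl, 110 mm in diameter, 50 mm tall, standing under the rail; origin at the centre of its underside.
- jar: Bystander: amber jar with a black lid, 70 mm in diameter, 80 mm tall; origin at the centre of its underside.
Things that resemble listed ones, but are neither listed nor needed, are in the scene too. What is shaped like the marker but green is not meant.

How it is judged:
By the outcome, as a careful person would: the job done as asked, in the order asked, and still so for the second after the job is handed in, with the robot touching nothing.
It also fails if it takes over 51 s, if anything falls off the work surface, if the arm or the gripper's body presses on something with over 40 N, if the wrist force passes 120 N, or if a joint passes its speed limit or range.

## Working session

There is one attempt and no reset: what is moved stays moved. The work goes in short steps, Python scripts to look and compute and a tool call to move; the robot and the scene stay as the last step left them, time stands still between calls to the robot, and variables do not carry over. Pictures are saved under pics/ and viewed, at most 10 in all, crops included, and the job is handed in when it is done.

Besides the shell and the picture viewer there is one more tool, called as name([rows], argument=value, ...), one row to a line, values as JSON. move_arm: Moves the arm, as the interface text tells. Shift numbers are shares of 0.02 m and turn numbers shares of 6 degrees, none past 1 either way. Its arguments: {"type":"object","properties":{"plan":{"type":"array"},"grip_force":{"type":"number"}},"required":["plan"]}

```bash
mkdir -p pics
python3 - <<'E'
from workcell import observe, grab_frame
import cv2,pickle
s=observe();print({k:s[k] for k in('clock','position','tool_rot','grip_width','force')})
F={}
for n in('scene','side'):
    f=grab_frame(n);F[n]=f
    cv2.imwrite(f'pics/{n}0.png',f['color'][:,:,::-1]);print(n,f['intrinsics'],f['position'],f['orientation'])
pickle.dump(F,open('f0.pkl','wb'))
E
```

```text
{'clock': 0.0, 'position': array([ 0.26985118, -0.56336637,  0.23073329]), 'tool_rot': array([-3.14044821e+00,  8.34868672e-05,  4.46742264e-01]), 'grip_width': 0.08518147625753128, 'force': array([-0.13482653,  0.57852086,  0.35988041])}
scene [[423.52565575   0.         319.38709901]
 [  0.         423.52565575 194.78024231]
 [  0.           0.           1.        ]] [1.20330957 0.02932326 1.07575358] [-2.50916859 -0.01267148  1.56872743]
side [[508.13396317   0.         319.28871274]
 [  0.         508.13396317 198.65444003]
 [  0.           0.           1.        ]] [0.20963949 0.97845534 1.12434306] [-2.31926933 -0.00640482 -2.76236813]
```

View pics/scene0.png

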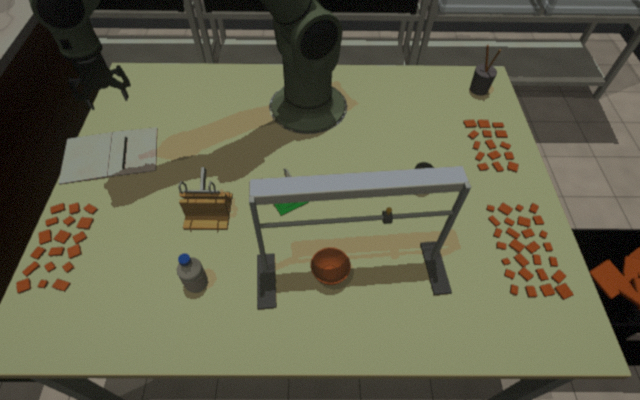

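View pics/side0.png

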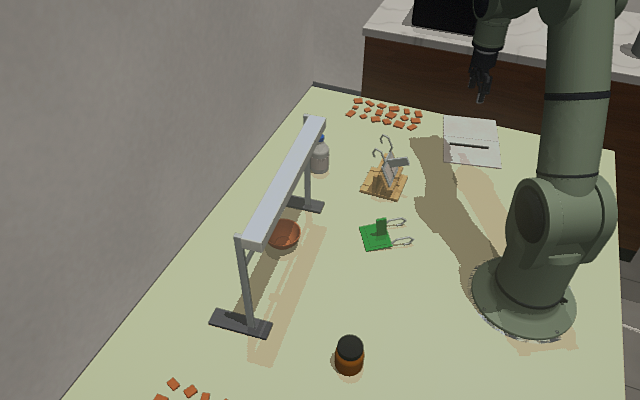

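The scene picture shows the easel with the silver marker at (205,195), the rail from (258,224) to (455,213), the collar at (388,215), the bottle at (190,272), the bowl at (330,265) and the jar at (424,178). In the side picture the marker is at (390,165), the jar at (349,355) and the bowl at (284,234).
Could be taken for the marker: the silver one on the easel (scene 205,190; side 392,165) or the green one lying flat (scene 288,200; side 380,235). I choose the silver one and check it in a close crop.

Run:
```python
import cv2,pickle,numpy as np
F=pickle.load(open('f0.pkl','rb'))
def c(n,x,y,w,h,k):return cv2.resize(F[n]['color'][y:y+h,x:x+w,::-1],None,fx=k,fy=k,interpolation=cv2.INTER_CUBIC)
a=c('scene',170,160,70,75,4*1.4286/1.4286); a=cv2.resize(c('scene',165,160,80,60,5),(400,300)); b=c('side',350,130,80,60,5)
d=c('scene',240,170,240,90,800/240)
cv2.imwrite('pics/crop.png',np.vstack([np.hstack([a,b]),d]))
```

```text
(no output)
```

View pics/crop.png

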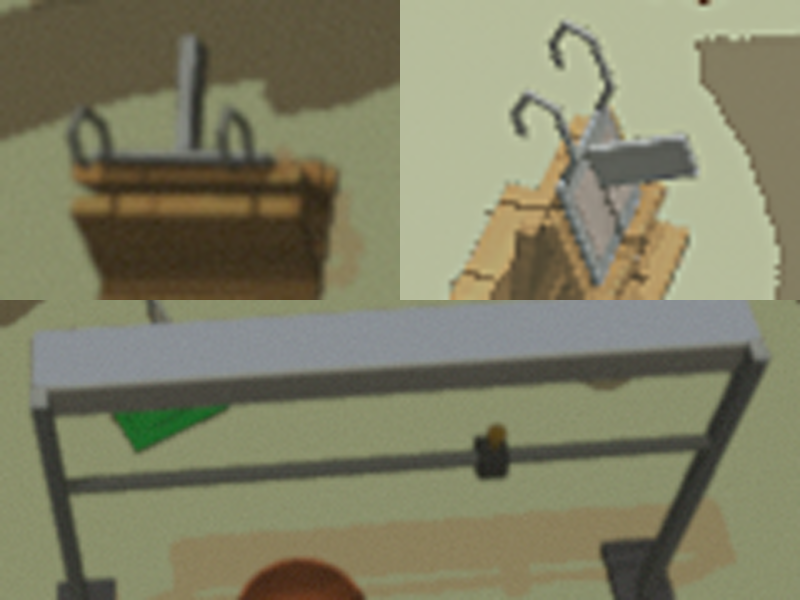

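The crop confirms it: the marker is silver, with its hooks up and the fin towards the robot. Its fin end is at scene (203,168) and side (407.5,158), and its hook peaks at scene (181.6,181.6) and (211.6,181.6). The collar is at scene (387.3,217.1).

```bash
cat > h.py <<'E'
import numpy as np
from scipy.spatial.transform import Rotation as R
def ray(f,u,v):
    d=np.linalg.solve(f['intrinsics'],[u,v,1.]); d=R.from_euler('xyz',f['orientation']).apply(d)
    return np.array(f['position']),d/np.linalg.norm(d)
def plane(f,p,z):
    o,d=ray(f,*p); return o+d*(z-o[2])/d[2]
def tri(f,p,g,q):
    o,d=ray(f,*p);a,e=ray(g,*q)
    t=np.linalg.lstsq(np.c_[d,-e],a-o,rcond=None)[0]
    x,y=o+t[0]*d,a+t[1]*e
    return (x+y)/2,np.linalg.norm(x-y)
def W(euler=None):pass
E
python3 - <<'E'
import pickle
from h import *
np.set_printoptions(precision=4,suppress=True)
F=pickle.load(open('f0.pkl','rb'));s,d=F['scene'],F['side']
for n,p,q in[('finend',(203,167.7),(407.5,158)),('hookR',(181.6,181.6),(383.4,135)),('hookL',(211.6,181.6),(375,149.2))]:print(n,*tri(s,p,d,q))
for n,p in[('railR',(261,226.1)),('railL',(451.5,212.9)),('collar',(387.3,217.1))]:print(n,plane(s,p,.235))
print('bowl',plane(s,(330,265),.05),'jar',plane(d,(349,345),.08),'bottlecap',plane(s,(185,259),.14))
# easel back-bottom corners / front feet
t=np.radians(25)
for yaw in (0,):
  fo=np.array([-.07,0,.075]);
  print('top lean',R.from_euler('y',25,degrees=True).apply(fo))
E
```

```text
finend [ 0.4131 -0.2954  0.1298] 0.004334889312663971
hookR [ 0.5033 -0.3268  0.1755] 0.0017570056225896503
hookL [ 0.5051 -0.2452  0.1771] 0.004233552930139129
railR [ 0.6786 -0.095   0.235 ]
railL [0.6387 0.358  0.235 ]
collar [0.6517 0.2025 0.235 ]
bowl [0.6845 0.0718 0.05  ] jar [0.3726 0.3663 0.08  ] bottlecap [ 0.7153 -0.2877  0.14  ]
top lean [-0.0317  0.      0.0976]
```

```bash
cat >> h.py <<'E'
def rot(yaw,lean): return R.from_euler('xyz',[180,-lean,yaw],degrees=True)
def go(grasp,yaw,lean,state=None):
    """turn (units of 6deg, tool axes) then shift (units of 20mm, in target tool axes), for the grasp point"""
    from workcell import observe
    s=state or observe(); R0=R.from_euler('xyz',s['tool_rot']); R1=rot(yaw,lean)
    tcp=np.array(grasp)+R1.apply([0,0,.019])
    turn=np.degrees((R0.inv()*R1).as_rotvec())/6; d=tcp-s['position']
    print('t',round(s['clock'],2),'turn',turn.round(2),'shift',(R1.inv().apply(d)/.02).round(2),'shift in now-axes',(R0.inv().apply(d)/.02).round(2))
E
python3 -c "
from h import *
go(np.array([.423,-.289,.118])-.10*rot(2,15).apply([0,0,1]),2,15)"
```

```text
t 0.1 turn [-0.52  2.47  3.91] shift [  6.39 -13.45   3.5 ] shift in now-axes [11.87 -9.48  1.74]
```

move_arm([
  [[0.6, -0.9, 0.1, -0.13, 0.62, 0.98, 1], [0.6, -0.9, 0.1, -0.13, 0.62, 0.98, 1], [0.6, -0.9, 0.1, -0.13, 0.62, 0.98, 1], [0.6, -0.9, 0.1, -0.13, 0.62, 0.98, 1], [0.5, -1, 0.3, 0, 0, 0, 1], [0.5, -1, 0.3, 0, 0, 0, 1], [0.5, -1, 0.3, 0, 0, 0, 1], [0.5, -1, 0.3, 0, 0, 0, 1], [0.5, -1, 0.3, 0, 0, 0, 1], [0.5, -1, 0.3, 0, 0, 0, 1]],
])

```text
clock: 1.1
position: [0.3589, -0.3582, 0.2081]
tool_rot: [-3.141, -0.263, 0.034]
force: [0.1, -0.7, -0.6]
grip_width: 0.0854
finger_force: 0.0
```

```bash
python3 -c "
from h import *
go(np.array([.423,-.289,.118])-.10*rot(2,15).apply([0,0,1]),2,15)"
```

```text
t 1.1 turn [ 0.   -0.01 -0.01] shift [ 2.04 -3.35  1.16] shift in now-axes [ 2.04 -3.35  1.16]
```

move_arm([
  [[0.5, -0.85, 0.25, 0, 0, 0, 1], [0.5, -0.85, 0.25, 0, 0, 0, 1], [0.5, -0.85, 0.25, 0, 0, 0, 1], [0.5, -0.8, 0.25, 0, 0, 0, 1], [0, 0, 0, 0, 0, 0, 1], [0, 0, 0, 0, 0, 0, 1], [0, 0, 0, 0, 0, 0, 1], [0, 0, 0, 0, 0, 0, 1], [0, 0, 0, 0, 0, 0, 1], [0, 0, 0, 0, 0, 0, 1]],
])

```text
clock: 2.1
position: [0.4001, -0.291, 0.1994]
tool_rot: [3.142, -0.263, 0.033]
force: [1.5, -0.5, 0.9]
grip_width: 0.0853
finger_force: 0.0
```

Run:
```python
from workcell import *
import cv2,pickle
s=observe();f=grab_frame('wrist');pickle.dump((s,f),open('w1.pkl','wb'))
print(s['position'],s['tool_rot'],f['tool_from_camera'],f['intrinsics'])
cv2.imwrite('pics/w1.png',f['color'][:,:,::-1])
```

```text
[ 0.40009395 -0.29100482  0.1994371 ] [ 3.14150092 -0.26347644  0.03333065] [[ 3.52552354e-04 -9.49795770e-01 -3.12870373e-01  7.97055496e-02]
 [ 9.99999920e-01  3.93915198e-04 -6.89955489e-05  2.79553987e-05]
 [ 1.88776075e-04 -3.12870324e-01  9.49795833e-01 -1.43259754e-01]
 [ 0.00000000e+00  0.00000000e+00  0.00000000e+00  1.00000000e+00]] [[309.70691629   0.         319.25395069]
 [  0.         309.70691629 196.37328073]
 [  0.           0.           1.        ]]
```

View pics/w1.png

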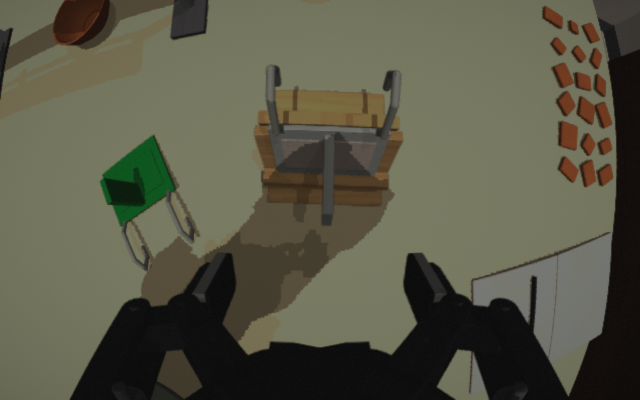

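Wrist picture: the fin runs from (328,138) at the plate to its end at about (328,215), and the hooks' peaks are at about (271,68) and (393,73). The fingers are centred on column 320, so the fin sits about 7 mm to the -y side.

```bash
cat >> h.py <<'E'
def wray(s,f,u,v):
    K=f['intrinsics'];a=np.array([u-K[0,2],v-K[1,2]]);r=np.hypot(*a);th=r/K[0,0]
    d=np.r_[a/max(r,1e-9)*np.sin(th),np.cos(th)];T=f['tool_from_camera'];Q=R.from_euler('xyz',s['tool_rot'])
    return s['position']+Q.apply(T[:3,3]),Q.apply(T[:3,:3]@d)
def xsect(rays):
    A=np.vstack([np.eye(3)-np.outer(d,d) for o,d in rays]);b=np.hstack([o-d*(d@o) for o,d in rays])
    p=np.linalg.lstsq(A,b,rcond=None)[0];return p,[round(float(np.linalg.norm(np.cross(p-o,d)))*1e3,1) for o,d in rays]
E
python3 - <<'E'
import pickle
from h import *
F=pickle.load(open('f0.pkl','rb'));s,d=F['scene'],F['side'];w=pickle.load(open('w1.pkl','rb'))
for n,p,q,r in[('finend',(203,167.7),(407.5,158),(328,212)),('hookR',(181.6,181.6),(383.4,135),(393,73)),('hookL',(211.6,181.6),(375,149.2),(272,69))]:
  print(n,*xsect([ray(s,*p),ray(d,*q),wray(*w,*r)]), tri(s,p,d,q)[0].round(4))
E
```

```text
finend [ 0.41405981 -0.2961597   0.12953516] [2.3, 2.6, 1.9] [ 0.4131 -0.2954  0.1298]
hookR [ 0.5048716  -0.3292454   0.17610326] [2.8, 2.8, 4.7] [ 0.5033 -0.3268  0.1755]
hookL [ 0.50588532 -0.25164492  0.17328008] [6.4, 3.2, 6.6] [ 0.5051 -0.2452  0.1771]
```

```bash
python3 -c "
from h import *
go([.425,-.2975,.113],1,15)"
```

```text
t 2.15 turn [-0.04 -0.02  0.15] shift [0.08 0.35 5.44] shift in now-axes [0.06 0.37 5.44]
```

move_arm([
  [[0, 0.35, 0.4, 0, 0, 0.15, 1], [0, 0, 1, 0, 0, 0, 1], [0, 0, 1, 0, 0, 0, 1], [0, 0, 1, 0, 0, 0, 1], [0, 0, 1, 0, 0, 0, 0.6], [0.05, 0, 1, 0, 0, 0, 0.3], [0, 0, 0, 0, 0, 0, 0], [0, 0, 0, 0, 0, 0, -0.2], [0, 0, 0, 0, 0, 0, -0.3], [0, 0, 0, 0, 0, 0, -0.3]],
], grip_force=50)

```text
clock: 3.15
position: [0.4297, -0.2972, 0.0963]
tool_rot: [-3.138, -0.264, 0.017]
force: [-1.0, 0.6, 0.3]
grip_width: 0.03
finger_force: 0.0
```

Run:
```python
from workcell import *
import cv2,pickle
from h import *
go([.425,-.2975,.113],1,15)
s=observe();f=grab_frame('wrist')
cv2.imwrite('pics/w2.png',cv2.resize(f['color'][100:400,170:490,::-1],None,fx=2,fy=2,interpolation=cv2.INTER_CUBIC))
```

```text
t 3.15 turn [-0.03 -0.02 -0.  ] shift [-0.01  0.01  0.08] shift in now-axes [-0.01  0.01  0.08]
```

View pics/w2.png

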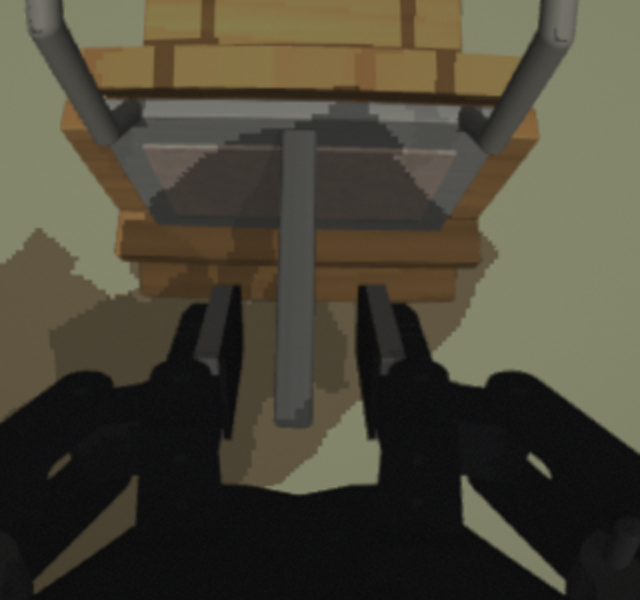

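The fin stands between the pads and roughly centred, at crop (295,300) with the pads at 230 and 370. I'll close and lift.

move_arm([
  [[0, 0, 0, 0, 0, 0, -1], [0, 0, 0, 0, 0, 0, -1], [0, 0, 0, 0, 0, 0, -1], [0, 0, 0, 0, 0, 0, -1], [0, 0, 0, 0, 0, 0, -1], [0.13, 0, -0.5, 0, 0, 0, -1], [0.26, 0, -0.95, 0, 0, 0, -1], [0.26, 0, -0.95, 0, 0, 0, -1], [0.26, 0, -0.95, 0, 0, 0, -1], [0.26, 0, -0.95, 0, 0, 0, -1]],
], grip_force=60)

```text
clock: 4.2
position: [0.4296, -0.297, 0.186]
tool_rot: [-3.138, -0.264, 0.018]
force: [0.7, -0.5, -1.3]
grip_width: 0.0073
finger_force: 58.5
```

```bash
cat >> h.py <<'E'
YAW=5.04;MID=np.array([.6587,.1315,.235]);OFF=np.array([-.05,0,-.072])
def G(s,back=0,up=0): # grasp point for marker seat at rail coordinate s
    return MID+R.from_euler('z',YAW,degrees=True).apply(np.array([-back,s,up])+OFF)
E
python3 -c "
from h import *
print(G(-.125,.09,.035))
go(G(-.125,.09,.035),YAW,40)"
```

```text
[ 0.53022269 -0.00531587  0.198     ]
t 4.2 turn [ 0.28  4.15 -0.61] shift [  5.21 -14.09   4.54] shift in now-axes [  5.66 -14.53   1.72]
```

move_arm([
  [[0.2, -1, 0, 0.06, 0.83, -0.12, -1], [0.2, -1, 0, 0.06, 0.83, -0.12, -1], [0.2, -1, 0, 0.06, 0.83, -0.12, -1], [0.2, -1, 0.1, 0.06, 0.83, -0.12, -1], [0.2, -1, 0.1, 0.06, 0.83, -0.12, -1], [0.4, -1, 0.3, 0, 0, 0, -1], [0.4, -1, 0.3, 0, 0, 0, -1], [0.4, -1, 0.3, 0, 0, 0, -1], [0.4, -1, 0.3, 0, 0, 0, -1], [0.4, -1, 0.3, 0, 0, 0, -1]],
])

```text
clock: 5.2
position: [0.4867, -0.1269, 0.2043]
tool_rot: [-3.104, -0.564, 0.066]
force: [-0.0, 0.4, -1.9]
grip_width: 0.0072
finger_force: 58.8
```

```bash
python3 -c "
from h import *
go(G(-.125,.09,.035),YAW,40)"
```

```text
t 5.2 turn [-0.23  1.28 -0.19] shift [ 1.87 -5.87  2.93] shift in now-axes [ 2.13 -5.84  2.8 ]
```

move_arm([
  [[0.3, -0.8, 0.4, -0.04, 0.22, -0.03, -1], [0.3, -0.8, 0.4, -0.04, 0.22, -0.03, -1], [0.3, -0.8, 0.4, -0.04, 0.22, -0.03, -1], [0.3, -0.8, 0.4, -0.04, 0.22, -0.03, -1], [0.3, -0.8, 0.4, -0.04, 0.22, -0.03, -1], [0.3, -0.8, 0.4, -0.04, 0.22, -0.03, -1], [0.2, -0.8, 0.4, 0, 0, 0, -1], [0, 0, 0, 0, 0, 0, -1], [0, 0, 0, 0, 0, 0, -1], [0, 0, 0, 0, 0, 0, -1]],
])

```text
clock: 6.2
position: [0.5457, -0.029, 0.2421]
tool_rot: [-3.11, -0.611, 0.085]
force: [0.3, -1.0, -1.8]
grip_width: 0.0073
finger_force: 58.9
```

Run:
```python
from workcell import *
import cv2,pickle
from h import *
go(G(-.125,.09,.035),YAW,40)
s=observe();F={n:grab_frame(n) for n in('side','scene','wrist')};pickle.dump((s,F),open('w3.pkl','wb'))
a=cv2.resize(F['side']['color'][100:300,230:430,::-1],(400,400),interpolation=cv2.INTER_CUBIC)
b=cv2.resize(F['wrist']['color'][0:300,170:470,::-1],(400,400),interpolation=cv2.INTER_CUBIC)
c=cv2.resize(F['scene']['color'][180:240,240:480,::-1],(800,200),interpolation=cv2.INTER_CUBIC)
cv2.imwrite('pics/c3.png',np.vstack([np.hstack([a,b]),c]))
```

```text
t 6.2 turn [-0.28  0.83 -0.04] shift [-1.93 -1.25  2.21] shift in now-axes [-1.73 -1.17  2.41]
```

View pics/c3.png

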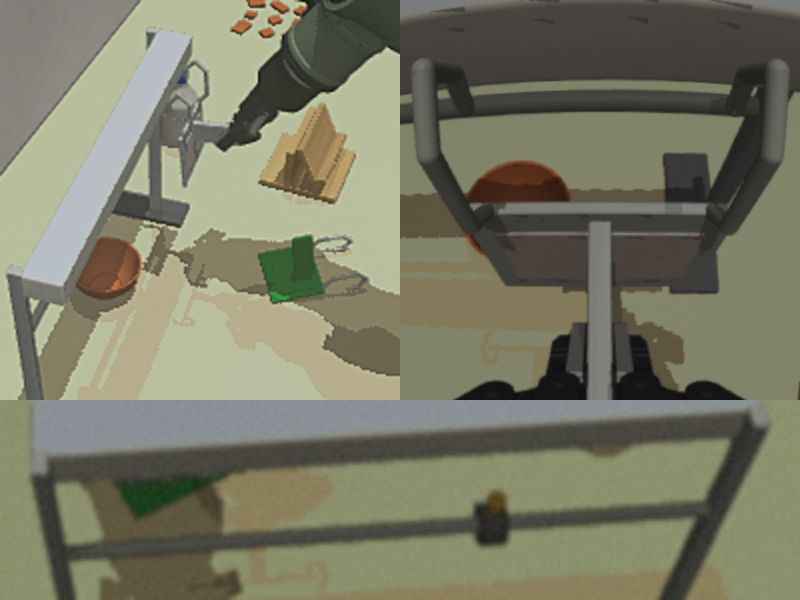

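The side crop shows the marker held upright in front of the lamp bar. In the wrist crop the rail is behind the hooks, with the right post near. The arm did not follow the lean and the height fully, so I'll check the joints.

```bash
python3 -c "
from workcell import *
from h import *
s=observe();print(s['qpos'].round(3),s['qd'].round(2),s['position'],s['tool_rot'])
s=__import__('pickle').load(open('w3.pkl','rb'))[0];print(s['position'],s['tool_rot'],s['clock'])"
```

```text
[-0.328  0.195  0.366  2.3   -1.263  0.162 -0.257] [-0.01  0.    0.   -0.   -0.   -0.   -0.  ] [ 0.5457796  -0.0296144   0.24200282] [-3.10990954 -0.61048058  0.08337449]
[ 0.54574342 -0.02904137  0.24212829] [-3.10977499 -0.61069051  0.08457317] 6.2
```

Joints 5 and 6 are at their lower limits, so a short kinematic fit will show which leans are reachable.

```bash
cat > k.py <<'E'
import pickle
from h import *
from scipy.optimize import least_squares
def fk(q,p,sg=-1):
    h,L1,L2,L3,a,b,c=p;Z=lambda t:R.from_euler('z',sg*t);Y=lambda t:R.from_euler('y',t)
    A=Z(q[0])*Y(q[1])*Z(q[2]);x=np.array([0,0,h])+A.apply([a,0,L1])
    A=A*Y(q[3]);x=x+A.apply([b,0,L2]);A=A*Z(q[4])*Y(q[5]);x=x+A.apply([c,0,L3])
    return x,A*Z(q[6])
LO=np.array([-2.91,-.3,-1.5,.17,-1.26,.16,-2.52]);HI=np.array([2.91,2.13,1.42,2.43,4.41,1.93,2.52])
E
python3 - <<'E'
from k import *
from workcell import observe
S=[pickle.load(open('w1.pkl','rb'))[0],pickle.load(open('w3.pkl','rb'))[0],observe()]
D=[([1.054,.521,-.036,1.599,.021,1.021,-.113],[.26985,-.56337,.23073],[-3.14045,0,.44674])]+[(s['qpos'],s['position'],s['tool_rot']) for s in S]
for sg in(-1,1):
  for q,p,r in D:
    print(sg,R.from_euler('xyz',r).as_matrix()[:,2].round(3),fk(q,[0]*7,sg)[1].as_matrix()[:,2].round(3),R.from_euler('xyz',r).as_matrix()[:,0].round(3),fk(q,[0]*7,sg)[1].as_matrix()[:,0].round(3))
E
```

```text
-1 [-0.     0.001 -1.   ] [ 0.001 -0.001 -1.   ] [ 0.902  0.432 -0.   ] [-0.431  0.902 -0.001]
-1 [ 0.26   0.009 -0.965] [ 0.26   0.009 -0.965] [0.965 0.032 0.26 ] [-0.033  0.999 -0.   ]
-1 [ 0.568  0.08  -0.819] [ 0.568  0.08  -0.819] [0.816 0.069 0.573] [-0.103  0.994  0.026]
-1 [ 0.568  0.079 -0.819] [ 0.568  0.079 -0.819] [0.817 0.068 0.573] [-0.101  0.995  0.026]
1 [-0.     0.001 -1.   ] [ 0.001  0.001 -1.   ] [ 0.902  0.432 -0.   ] [-0.431 -0.902 -0.001]
1 [ 0.26   0.009 -0.965] [ 0.26  -0.009 -0.965] [0.965 0.032 0.26 ] [-0.033 -0.999 -0.   ]
1 [ 0.568  0.08  -0.819] [ 0.568 -0.08  -0.819] [0.816 0.069 0.573] [-0.103 -0.994  0.026]
1 [ 0.568  0.079 -0.819] [ 0.568 -0.079 -0.819] [0.817 0.068 0.573] [-0.101 -0.995  0.026]
```

```bash
cat >> k.py <<'E'
def tool(q,p):
    x,A=fk(q,p);return x,A*R.from_euler('z',-90,degrees=True)
def ik(grasp,yaw,lean,p,q0,flip=False,m=.06):
    T=rot(yaw,lean);T=T*R.from_euler('z',180,degrees=True) if flip else T
    x1=np.array(grasp)+rot(yaw,lean).apply([0,0,.019])
    def f(q):
        x,A=tool(q,p);return np.r_[(x-x1)*10,(A.inv()*T).as_rotvec()*2,(q-q0)*1e-3]
    r=least_squares(f,np.clip(q0,LO+m+.01,HI-m-.01),bounds=(LO+m,HI-m));return r.x,np.abs(r.fun[:6]).max()
E
python3 - <<'E'
from k import *
from workcell import observe
S=[pickle.load(open('w1.pkl','rb'))[0],pickle.load(open('w3.pkl','rb'))[0],observe()]
D=[([1.054,.521,-.036,1.599,.021,1.021,-.113],[.26985,-.56337,.23073])]+[(s['qpos'],s['position']) for s in S]
r=least_squares(lambda p:np.hstack([fk(q,p)[0]-x for q,x in D]),[.4,.4,.4,.2,0,0,0]);p=r.x
print(p.round(3),np.abs(r.fun).max());pickle.dump(p,open('p.pkl','wb'))
np.set_printoptions(precision=2,suppress=True)
rng=np.random.default_rng(0);q0=S[-1]['qpos']
for back in(.09,0):
  for lean in(25,30,35,40):
    best=[]
    for i in range(25):
      q,e=ik(G(-.125,back,.035),YAW,lean,p,q0 if i==0 else rng.uniform(LO,HI))
      if e<2e-3:best.append((np.abs(q-q0).max(),tuple(q.round(2))))
    best.sort();print(back,lean,len(best),*[b[1] for b in best[:2]],sep='\n  ')
E
```

```text
[-2.229  2.456 -0.391  1.389 -1.382 -0.973 -0.421] 0.012743243362286605
0.09
  25
  19
  (np.float64(-1.03), np.float64(0.61), np.float64(0.01), np.float64(0.57), np.float64(0.34), np.float64(1.69), np.float64(0.73))
  (np.float64(-2.1), np.float64(0.28), np.float64(0.01), np.float64(1.87), np.float64(0.42), np.float64(1.21), np.float64(-0.63))
0.09
  30
  19
  (np.float64(-1.68), np.float64(0.6), np.float64(0.1), np.float64(0.6), np.float64(0.49), np.float64(1.87), np.float64(0.22))
  (np.float64(-2.09), np.float64(0.27), np.float64(0.08), np.float64(1.98), np.float64(0.52), np.float64(1.14), np.float64(-0.62))
0.09
  35
  14
  (np.float64(-1.25), np.float64(0.62), np.float64(0.12), np.float64(0.37), np.float64(0.47), np.float64(1.8), np.float64(0.69))
  (np.float64(-1.88), np.float64(0.23), np.float64(0.14), np.float64(2.11), np.float64(0.71), np.float64(0.99), np.float64(-0.54))
0.09
  40
  19
  (np.float64(-1.37), np.float64(0.64), np.float64(0.18), np.float64(0.28), np.float64(0.55), np.float64(1.87), np.float64(0.68))
  (np.float64(-1.37), np.float64(0.64), np.float64(0.18), np
[... 456 characters left out ...]
at64(1.05), np.float64(-0.5))
  (np.float64(-0.85), np.float64(0.64), np.float64(0.01), np.float64(0.41), np.float64(0.35), np.float64(1.69), np.float64(0.93))
0
  35
  19
  (np.float64(-2.2), np.float64(0.26), np.float64(0.1), np.float64(2.04), np.float64(0.56), np.float64(1.19), np.float64(-0.75))
  (np.float64(-1.46), np.float64(0.63), np.float64(0.1), np.float64(0.41), np.float64(0.55), np.float64(1.87), np.float64(0.5))
0
  40
  15
  (np.float64(-2.16), np.float64(0.24), np.float64(0.18), np.float64(2.15), np.float64(0.69), np.float64(1.12), np.float64(-0.75))
  (np.float64(-2.1), np.float64(0.24), np.float64(0.17), np.float64(2.16), np.float64(0.72), np.float64(1.1), np.float64(-0.72))
```

```bash
cat >> k.py <<'E'
def fk(q,p,sg=-1):
    Z=lambda t:R.from_euler('z',sg*t);Y=lambda t:R.from_euler('y',t)
    A=Z(q[0]);x=np.array([0,0,p[0]])+A.apply([0,p[10],0]);A=A*Y(q[1])*Z(q[2]);x=x+A.apply([p[4],p[7],p[1]])
    A=A*Y(q[3]);x=x+A.apply([p[5],p[8],p[2]]);A=A*Z(q[4])*Y(q[5]);x=x+A.apply([p[6],p[9],p[3]])
    return x,A*Z(q[6])
E
cat > run.py <<'E'
from k import *
from workcell import observe
S=[pickle.load(open('w1.pkl','rb'))[0],pickle.load(open('w3.pkl','rb'))[0]]
D=[([1.054,.521,-.036,1.599,.021,1.021,-.113],[.26985,-.56337,.23073])]+[(s['qpos'],s['position']) for s in S]
pr=np.array([.36,.42,.40,.33]+[0]*7);w=np.array([.1,.1,.1,.1]+[.04]*7)
r=least_squares(lambda p:np.hstack([(fk(q,p)[0]-x)/.001 for q,x in D]+[(p-pr)/w]),pr);p=r.x
print(p.round(3),np.abs(r.fun[:9]).max());pickle.dump(p,open('p.pkl','wb'))
rng=np.random.default_rng(0);q0=observe()['qpos']
for back in(.09,0):
  for lean in(25,30,35,40):
   for flip in(0,1):
    best=[]
    for i in range(20):
      q,e=ik(G(-.125,back,.035),YAW,lean,p,q0 if i==0 else rng.uniform(LO,HI),flip)
      if e<5e-3:best.append((np.abs(q-q0).max(),q.round(2).tolist()))
    best.sort();print(back,lean,flip,len(best),*[b[1] for b in best[:2]])
E
python3 run.py
```

```text
[ 0.342  0.512  0.425  0.318  0.014  0.009  0.003 -0.019 -0.019 -0.001
 -0.021] 0.05346209700879401
0.09 25 0 8 [0.2, 0.32, -0.36, 2.22, 0.61, 0.22, 0.97] [0.2, 0.32, -0.36, 2.22, 0.61, 0.22, 0.97]
0.09 25 1 10 [-0.63, 0.38, 0.64, 2.26, -1.06, 0.26, -0.56] [-0.59, 0.36, 0.59, 2.25, -0.99, 0.24, -0.63]
0.09 30 0 12 [0.42, 0.35, -0.62, 2.27, 1.38, 0.22, 0.22] [0.42, 0.35, -0.62, 2.27, 1.38, 0.22, 0.22]
0.09 30 1 0
0.09 35 0 11 [1.0, 0.77, -1.44, 2.31, 1.73, 0.77, 0.09] [1.0, 0.77, -1.44, 2.31, 1.73, 0.77, 0.09]
0.09 35 1 0
0.09 40 0 11 [1.01, 0.8, -1.44, 2.37, 1.92, 0.8, -0.07] [1.01, 0.8, -1.44, 2.37, 1.92, 0.8, -0.07]
0.09 40 1 0
0 25 0 14 [0.05, 0.43, -0.19, 2.0, 0.32, 0.29, 1.26] [-0.1, 0.43, -0.01, 2.01, 0.03, 0.26, 1.52]
0 25 1 9 [-0.61, 0.53, 0.68, 2.04, -1.0, 0.39, -0.67] [-0.74, 0.6, 0.87, 2.05, -1.2, 0.49, -0.51]
0 30 0 10 [0.22, 0.44, -0.4, 2.06, 0.92, 0.22, 0.69] [0.22, 0.44, -0.4, 2.06, 0.92, 0.22, 0.69]
0 30 1 6 [-0.47, 0.47, 0.48, 2.1, -1.17, 0.22, -0.48] [-0.49, 0.47, 0.49, 2.1, -1.19, 0.23, -0.46]
0 35 0 10 [0.57, 0.54, -0.85, 2.11, 1.61, 0.39, 0.11] [0.71, 0.63, -1.05, 2.11, 1.62, 0.52, 0.16]
0 35 1 0
0 40 0 12 [0.92, 0.96, -1.44, 2.16, 1.87, 0.89, 0.14] [0.83, 0.76, -1.23, 2.16, 1.87, 0.67, 0.01]
0 40 1 5 [0.23, 0.45, -0.41, 2.19, 2.38, 0.24, 2.39] [0.14, 0.44, -0.3, 2.2, 2.53, 0.22, 2.22]
```

```bash
sed -i "s/from_euler('z',-90/from_euler('z',90/" k.py
cat > run2.py <<'E'
from k import *
from workcell import observe
p=pickle.load(open('p.pkl','rb'));q0=observe()['qpos']
print(q0.round(2))
for a in[(-.125,.09,.035),(-.125,.06,.035),(-.125,.03,.035),(-.125,0,.035),(-.125,0,0),(-.06,0,0),(.018,0,0),(.018,.09,0)]:
  o=[]
  for lean in(24,28,30,32,34,36):
    q,e=ik(G(*a),YAW,lean,p,q0,m=.015)
    o.append((lean,round(e*1e3,1),q[[0,2,4,5]].round(2).tolist() if e<5e-3 else ''))
  print(a,*o,sep='\n  ')
E
python3 run2.py
```

```text
[-0.33  0.2   0.37  2.3  -1.26  0.16 -0.26]
(-0.125, 0.09, 0.035)
  (24, np.float64(0.0), [-0.65, 0.68, -1.02, 0.29])
  (28, np.float64(4.2), [-0.52, 0.5, -1.24, 0.18])
  (30, np.float64(63.6), '')
  (32, np.float64(122.9), '')
  (34, np.float64(182.1), '')
  (36, np.float64(241.1), '')
(-0.125, 0.06, 0.035)
  (24, np.float64(0.0), [-0.65, 0.69, -1.0, 0.33])
  (28, np.float64(0.0), [-0.52, 0.51, -1.17, 0.2])
  (30, np.float64(32.1), '')
  (32, np.float64(92.2), '')
  (34, np.float64(152.1), '')
  (36, np.float64(211.9), '')
(-0.125, 0.03, 0.035)
  (24, np.float64(0.0), [-0.64, 0.69, -0.99, 0.37])
  (28, np.float64(0.0), [-0.54, 0.55, -1.13, 0.25])
  (30, np.float64(0.0), [-0.45, 0.43, -1.24, 0.18])
  (32, np.float64(58.9), '')
  (34, np.float64(119.5), '')
  (36, np.float64(179.9), '')
(-0.125, 0, 0.035)
  (24, np.float64(0.0), [-0.63, 0.7, -0.98, 0.41])
  (28, np.float64(0.0), [-0.55, 0.58, -1.1, 0.29])
  (30, np.float64(0.0), [-0.49, 0.49, -1.19, 0.23])
  (32, np.float64(23.4), '')
  (34, np.float64(84.5), '')
  (36, np.float64(145.5), '')
(-0.125, 0, 0)
  (24, np.float64(0.0), [-0
[... 182 characters left out ...]
232.9), '')
(-0.06, 0, 0)
  (24, np.float64(0.0), [-0.72, 0.65, -1.08, 0.33])
  (28, np.float64(0.0), [-0.62, 0.5, -1.24, 0.18])
  (30, np.float64(56.4), '')
  (32, np.float64(118.3), '')
  (34, np.float64(180.2), '')
  (36, np.float64(242.1), '')
(0.018, 0, 0)
  (24, np.float64(0.0), [-0.94, 0.75, -1.06, 0.35])
  (28, np.float64(0.0), [-0.89, 0.65, -1.2, 0.21])
  (30, np.float64(33.1), '')
  (32, np.float64(92.3), '')
  (34, np.float64(151.1), '')
  (36, np.float64(209.5), '')
(0.018, 0.09, 0)
  (24, np.float64(0.0), [-1.02, 0.72, -1.17, 0.21])
  (28, np.float64(84.4), '')
  (30, np.float64(141.2), '')
  (32, np.float64(197.4), '')
  (34, np.float64(253.0), '')
  (36, np.float64(308.0), '')
```

```bash
cat > run3.py <<'E'
from k import *
p=pickle.load(open('p.pkl','rb'));q0=np.array([-.05,.4,0,2.2,3.14,.3,1.5])
for a in[(-.125,.12,.035),(-.125,.09,.035),(-.125,0,.035),(-.125,0,0),(.018,0,0),(.018,.12,0)]:
  for lean in(36,40,44):
    q,e=ik(G(*a),YAW,lean,p,q0,m=.03);print(a,lean,round(e*1e3,1),q.round(2))
# path simulation at back .12: sequence of (lean, roll about world x) 
from workcell import observe
lo,hi=LO+.01,HI-.01
def step(q,x1,T):
    for _ in range(8):
        def f(qq):
            x,A=tool(qq,p);return np.r_[(x-x1)*5,(A.inv()*T).as_rotvec()]
        J=np.zeros((6,7));f0=f(q)
        for i in range(7):
            d=np.zeros(7);d[i]=1e-4;J[:,i]=(f(q+d)-f0)/1e-4
        dq=-J.T@np.linalg.solve(J@J.T+1e-4*np.eye(6),f0);q=np.clip(q+np.clip(dq,-.1,.1),lo,hi)
    return q,np.abs(f0).max()
for rs in(15,20,25):
  q=observe()['qpos'];g=G(-.125,.12,.035);g[1]-=.03
  way=[(33,0),(24,0),(16,0),(16,-rs),(40,-rs),(40,0)]
  prev=way[0]
  for w in way:
    for t in np.linspace(0,1,9)[1:]:
      l,r=[prev[i]+t*(w[i]-prev[i]) for i in(0,1)]
      T=R.from_euler('x',r,degrees=True)*rot(YAW,l);q,e=step(q,g+T.apply([0,0,.019]),T)
    print(rs,w,round(e*1e3,1),q.round(2));prev=w
E
python3 run3.py
```

```text
(-0.125, 0.12, 0.035) 36 104.5 [-0.42  0.3   0.41  2.4   4.06  0.19  0.64]
(-0.125, 0.12, 0.035) 40 109.9 [ 0.56  0.35 -0.74  2.4   2.29  0.27  2.49]
(-0.125, 0.12, 0.035) 44 186.6 [ 0.66  0.39 -0.84  2.4   2.33  0.32  2.49]
(-0.125, 0.09, 0.035) 36 0.0 [-0.24  0.32  0.16  2.38  3.36  0.19  1.33]
(-0.125, 0.09, 0.035) 40 0.0 [ 0.39  0.37 -0.57  2.4   2.53  0.34  2.23]
(-0.125, 0.09, 0.035) 44 56.3 [ 0.69  0.47 -0.93  2.4   2.35  0.47  2.49]
(-0.125, 0, 0.035) 36 0.0 [-0.43  0.46  0.42  2.18  4.19  0.19  0.45]
(-0.125, 0, 0.035) 40 0.0 [-0.13  0.43  0.03  2.21  3.15  0.2   1.55]
(-0.125, 0, 0.035) 44 0.0 [-0.12  0.44  0.02  2.26  3.13  0.32  1.56]
(-0.125, 0, 0) 36 0.0 [-0.26  0.5   0.2   2.19  3.58  0.19  1.09]
(-0.125, 0, 0) 40 0.0 [-0.12  0.5   0.02  2.23  3.14  0.29  1.55]
(-0.125, 0, 0) 44 0.0 [-0.12  0.52  0.02  2.27  3.13  0.42  1.56]
(0.018, 0, 0) 36 0.0 [-0.53  0.5   0.12  2.17  2.29  0.19  2.11]
(0.018, 0, 0) 40 0.0 [-0.66  0.53  0.28  2.22  2.77  0.27  1.58]
(0.018, 0, 0) 44 0.0 [-0.6   0.54  0.19  2.26  2.7   0.41  1.65]
(0.018, 0.12, 0) 36 17.4 [ 0.16  0.49 -0.83  2.4   1
[... 550 characters left out ...]
 -0.66  2.38 -1.25  0.17 -0.11]
20 (24, 0) 0.0 [-0.46  0.31  0.51  2.3  -0.92  0.24 -0.62]
20 (16, 0) 0.0 [-0.63  0.39  0.74  2.21 -0.72  0.45 -0.82]
20 (16, -20) 0.0 [-1.08  0.61  1.09  2.22 -0.5   0.39 -1.13]
20 (40, -20) 723.7 [ 0.14  0.21 -0.36  2.42 -1.25  0.17  0.57]
20 (40, 0) 1972.1 [ 2.9   2.12 -1.49  2.42 -1.25  0.17  2.51]
25 (33, 0) 424.9 [ 0.6   0.28 -0.66  2.38 -1.25  0.17 -0.11]
25 (24, 0) 0.0 [-0.46  0.31  0.51  2.3  -0.92  0.24 -0.62]
25 (16, 0) 0.0 [-0.63  0.39  0.74  2.21 -0.72  0.45 -0.82]
25 (16, -25) 0.0 [-1.15  0.69  1.15  2.22 -0.48  0.4  -1.18]
25 (40, -25) 767.9 [-0.29  0.15  0.04  2.42 -1.25  0.17  0.2 ]
25 (40, 0) 1972.1 [ 2.9   2.12 -1.49  2.42 -1.25  0.17  2.51]
```

```bash
python3 - <<'E'
src=open('run3.py').read()
src=src[src.index('from workcell'):src.index('for rs in')]
open('sim.py','w').write("from k import *\np=pickle.load(open('p.pkl','rb'))\n"+src+'''
def walk(q,g,ways,pr=True):
  prev=ways[0]
  for w in ways:
    n=10
    for t in np.linspace(0,1,n+1)[1:]:
      l,y,r,dx,dy,dz=[prev[i]+t*(w[i]-prev[i]) for i in range(6)]
      T=R.from_euler('x',r,degrees=True)*rot(y,l);q,e=step(q,g+[dx,dy,dz]+T.apply([0,0,.019]),T)
    if pr:print(' ',w,round(e*1e3,1),q.round(2))
    prev=w
  return q,e
''')
E
cat > run4.py <<'E'
from sim import *
q0=observe()['qpos']
for yw in(-30,-50):
 for dy in(0,.1,.2):
  for dx in(0,.03):
   g=G(-.125,.10,.035);print(yw,dy,dx)
   walk(q0,g,[(33,5,0,0,-.02,.03),(20,5,0,0,0,.03),(20,yw,0,dx,dy,.03),(42,yw,0,dx,dy,.03),(42,5,0,dx,dy,.03),(40,5,0,dx,0,0)])
E
python3 run4.py
```

```text
-30 0 0
  (33, 5, 0, 0, -0.02, 0.03) 165.6 [-0.15  0.22  0.12  2.33 -1.25  0.17 -0.25]
  (20, 5, 0, 0, 0, 0.03) 0.0 [-0.8   0.36  0.85  2.19 -0.72  0.44 -0.89]
  (20, -30, 0, 0, 0, 0.03) 0.0 [-1.13  0.61  1.22  2.16 -0.77  0.55 -1.53]
  (42, -30, 0, 0, 0, 0.03) 225.5 [-1.31  0.57  1.15  2.39 -1.25  0.17 -1.17]
  (42, 5, 0, 0, 0, 0.03) 2131.1 [ 2.9   2.12 -1.49  2.42 -1.25  0.17  2.51]
  (40, 5, 0, 0, 0, 0) 2130.8 [ 2.9   2.12 -1.49  2.42 -1.25  0.17  2.51]
-30 0 0.03
  (33, 5, 0, 0, -0.02, 0.03) 165.6 [-0.15  0.22  0.12  2.33 -1.25  0.17 -0.25]
  (20, 5, 0, 0, 0, 0.03) 0.0 [-0.8   0.36  0.85  2.19 -0.72  0.44 -0.89]
  (20, -30, 0, 0.03, 0, 0.03) 0.0 [-1.07  0.64  1.18  2.09 -0.78  0.58 -1.54]
  (42, -30, 0, 0.03, 0, 0.03) 165.9 [-1.24  0.62  1.11  2.32 -1.17  0.17 -1.28]
  (42, 5, 0, 0.03, 0, 0.03) 2131.1 [ 2.9   2.12 -1.49  2.42 -1.25  0.17  2.51]
  (40, 5, 0, 0.03, 0, 0) 2130.8 [ 2.9   2.12 -1.49  2.42 -1.25  0.17  2.51]
-30 0.1 0
  (33, 5, 0, 0, -0.02, 0.03) 165.6 [-0.15  0.22  0.12  2.33 -1.25  0.17 -0.25]
  (20, 5, 0, 0, 0, 0.03) 0.0 [-0.8   0.36  0.85  2.19 -0.72  0.44 -0.89]
 
[... 3865 characters left out ...]
0, 0, 0, 0.2, 0.03) 38.7 [-1.66  1.17  1.41  1.99 -0.65  0.75 -2.51]
  (42, 5, 0, 0, 0.2, 0.03) 481.5 [-1.35  0.35  0.82  2.37 -0.81  0.17 -1.3 ]
  (40, 5, 0, 0, 0, 0) 2130.8 [ 2.9   2.12 -1.49  2.42 -1.25  0.17  2.51]
-50 0.2 0.03
  (33, 5, 0, 0, -0.02, 0.03) 165.6 [-0.15  0.22  0.12  2.33 -1.25  0.17 -0.25]
  (20, 5, 0, 0, 0, 0.03) 0.0 [-0.8   0.36  0.85  2.19 -0.72  0.44 -0.89]
  (20, -50, 0, 0.03, 0.2, 0.03) 9.4 [-1.42  1.04  1.41  1.86 -0.88  1.   -2.2 ]
  (42, -50, 0, 0.03, 0.2, 0.03) 17.4 [-1.59  1.19  1.41  1.93 -0.66  0.76 -2.51]
  (42, 5, 0, 0.03, 0.2, 0.03) 456.6 [-1.21  0.37  0.71  2.31 -0.82  0.17 -1.25]
  (40, 5, 0, 0.03, 0, 0) 2130.8 [ 2.9   2.12 -1.49  2.42 -1.25  0.17  2.51]
```

```bash
cat > run5.py <<'E'
from sim import *
import itertools,time
S=observe();qc=S['qpos'];t0=time.time()
def path(q,ways):
  worst=0;out=[]
  prev=ways[0]
  for w in ways[1:]:
    for t in np.linspace(0,1,9)[1:]:
      v=[prev[i]+t*(w[i]-prev[i]) for i in range(6)]
      T=R.from_euler('x',v[2],degrees=True)*rot(v[1],v[0]);q,e=step(q,np.array(v[3:])+T.apply([0,0,.019]),T);worst=max(worst,e)
    out.append(q.round(2).tolist());prev=w
    if worst>.25:break
  return worst,out
g0=S['position']-R.from_euler('xyz',S['tool_rot']).apply([0,0,.019])
C=(42,5,0,*G(-.125,.06,.035));res=[]
for A,z,yr,rr in itertools.product([(.42,-.25),(.5,-.1),(.45,.05),(.4,.15)],[.2,.32],[-60,-30,0],[0,-25]):
  az=np.degrees(np.arctan2(A[1],A[0]));y=az+yr
  if y<-75:continue
  ways=[(33,5,0,*g0),(18,5,0,g0[0]-.03,g0[1],g0[2]),(15,y,rr,*A,z),(45,y,rr,*A,z),(45,y/2,rr/2,*((np.array([*A,z])+C[3:])/2)),C]
  w,o=path(qc,ways);res.append((round(w,3),len(o),A,z,yr,rr,o[-1]))
res.sort(key=lambda r:(-r[1],r[0]))
for r in res[:6]:print(r)
print(time.time()-t0)
E
timeout 500 python3 run5.py
```

```text
(np.float64(0.706), 5, (0.5, -0.1), 0.32, -60, 0, [-0.93, 0.38, 0.97, 2.4, 0.99, 0.17, -2.51])
(np.float64(0.725), 5, (0.45, 0.05), 0.32, -30, -25, [-0.93, 0.38, 0.97, 2.4, 1.01, 0.17, -2.51])
(np.float64(2.149), 5, (0.4, 0.15), 0.2, -60, -25, [2.9, 2.12, -1.49, 2.42, -1.25, 0.17, 2.51])
(np.float64(0.261), 4, (0.42, -0.25), 0.32, -30, -25, [-1.29, 0.75, 1.39, 2.42, 0.26, 0.17, -2.51])
(np.float64(0.292), 4, (0.4, 0.15), 0.32, -30, -25, [-1.72, 0.65, 1.4, 2.42, 0.39, 0.17, -2.51])
(np.float64(0.339), 4, (0.45, 0.05), 0.2, -60, -25, [-1.49, 0.89, 1.15, 2.42, -0.79, 0.17, -1.82])
25.376200437545776
```

```bash
cat > run6.py <<'E'
from sim import *
import itertools,sys
S=observe();qc=S['qpos']
def path(q,ways,stop=.1):
  worst=0;out=[];prev=ways[0]
  for w in ways[1:]:
    n=max(8,int(abs(w[2]-prev[2])/8))
    for t in np.linspace(0,1,n+1)[1:]:
      v=[prev[i]+t*(w[i]-prev[i]) for i in range(6)]
      T=rot(v[1],v[0])*R.from_euler('z',v[2],degrees=True);q,e=step(q,np.array(v[3:])+T.apply([0,0,.019]),T);worst=max(worst,e)
    out.append(q.round(2).tolist());prev=w
    if worst>stop:break
  return round(worst,3),out
if __name__=='__main__':
  g0=S['position']-R.from_euler('xyz',S['tool_rot']).apply([0,0,.019])
  C=(40,5,-360,*G(-.125,.07,.035));res=[]
  T=R.from_euler('xyz',S['tool_rot'])
  for x,y,z,y1,sp in itertools.product([.44,.5],[-.1,-.0],[.2,.27],[5,-25,-45],[-150,-180]):
    P=(x,y,z)
    ways=[(35,5,0,*g0),(20,5,0,*P),(20,5,sp,*P),(25,y1,sp,*P),(40,y1,sp,*P),(42,5,sp,*P),(42,5,-360,*P),C]
    w,o=path(qc,ways,.35);res.append((len(o),-w,P,y1,sp,o))
  res.sort(key=lambda r:r[:2],reverse=True)
  for r in res[:4]:print(r[:5],*r[5],sep='\n   ')
E
timeout 500 python3 run6.py
```

```text
(7, np.float64(-0.117), (0.5, -0.1, 0.27), -25, -180)
   [-0.69, 0.27, 0.96, 2.17, -0.63, 0.57, -0.76]
   [-0.0, 0.17, 0.14, 2.14, -0.21, 0.5, 1.96]
   [-0.48, 0.16, 0.49, 2.22, 0.28, 0.4, 0.89]
   [-1.02, 0.21, 1.02, 2.42, 1.72, 0.17, -0.62]
   [0.82, 0.18, -0.67, 2.38, 3.88, 0.17, -2.05]
   [0.16, 0.14, 0.04, 2.41, 4.19, 0.23, 0.74]
   [-0.36, 0.37, 0.3, 2.39, 3.44, 0.32, 1.23]
(7, np.float64(-0.15), (0.5, -0.1, 0.27), -45, -180)
   [-0.69, 0.27, 0.96, 2.17, -0.63, 0.57, -0.76]
   [-0.0, 0.17, 0.14, 2.14, -0.21, 0.5, 1.96]
   [-0.77, 0.24, 0.76, 2.18, 0.32, 0.51, 0.47]
   [-1.2, 0.42, 1.16, 2.33, 0.72, 0.25, -0.04]
   [0.83, 0.18, -0.68, 2.38, 3.88, 0.17, -2.04]
   [0.16, 0.14, 0.04, 2.41, 4.19, 0.23, 0.74]
   [-0.36, 0.37, 0.3, 2.39, 3.44, 0.32, 1.23]
(7, np.float64(-0.179), (0.5, -0.0, 0.27), -25, -180)
   [-1.06, 0.28, 1.11, 2.2, -0.58, 0.53, -1.03]
   [-0.37, 0.15, 0.27, 2.18, -0.07, 0.47, 1.6]
   [-0.82, 0.17, 0.59, 2.22, 0.41, 0.47, 0.55]
   [-1.29, 0.24, 0.99, 2.4, 1.25, 0.3, -0.39]
   [-0.22, 0.1, 0.08, 2.42, 2.97, 0.17, -1.44]
   [-0.84, 0.12, 0.77, 2.42, 3.56, 0.17, 1.12]
   [-0.57, 0.42, 0.56, 2.4, 3.69, 0.38, 0.95]
(7, np.float64(-0.181), (0.5, -0.0, 0.27), -45, -180)
   [-1.06, 0.28, 1.11, 2.2, -0.58, 0.53, -1.03]
   [-0.37, 0.15, 0.27, 2.18, -0.07, 0.47, 1.6]
   [-1.01, 0.26, 0.77, 2.16, 0.35, 0.61, 0.24]
   [-1.35, 0.41, 1.04, 2.28, 0.7, 0.46, -0.22]
   [-0.24, 0.1, 0.11, 2.42, 2.99, 0.17, -1.46]
   [-0.87, 0.12, 0.8, 2.42, 3.59, 0.18, 1.09]
   [-0.59, 0.42, 0.59, 2.4, 3.72, 0.39, 0.91]
```

```bash
cat > run7.py <<'E'
from run6 import *
g0=S['position']-R.from_euler('xyz',S['tool_rot']).apply([0,0,.019])
C0=(40,5,-360,*G(-.125,.07,.035));C1=(40,5,-360,*G(-.125,0,.035));C2=(40,5,-360,*G(-.125,0,0));C3=(40,5,-360,*G(.018,0,0));res=[]
for x,y,z,y1,l1 in itertools.product([.52,.58],[-.25,-.17],[.27,.33],[5,-25,-50],[40,46]):
    P=(x,y,z)
    ways=[(35,5,0,*g0),(20,5,0,*P),(20,5,-180,*P),(25,y1,-180,*P),(l1,y1,-180,*P),(l1,5,-180,*P),(l1,5,-360,*P),C0,C1,C2,C3]
    w,o=path(qc,ways,.3);res.append((len(o),-w,P,y1,l1,o))
res.sort(key=lambda r:r[:2],reverse=True)
for r in res[:3]:print(r[:5],*r[5],sep='\n   ')
for r in res[3:8]:print(r[:5])
E
timeout 570 python3 run7.py
```

```text
(6, np.float64(-0.321), (0.58, -0.17, 0.27), 5, 46)
   [-0.38, 0.45, 0.82, 1.93, -0.76, 0.7, -0.6]
   [0.3, 0.33, -0.07, 1.9, -0.16, 0.58, 2.01]
   [0.36, 0.31, -0.12, 1.96, -0.23, 0.47, 2.1]
   [1.14, 0.42, -0.95, 2.17, -0.49, 0.17, 2.51]
   [1.14, 0.42, -0.95, 2.17, -0.49, 0.17, 2.51]
   [1.13, 0.44, -0.95, 2.19, 2.66, 0.17, 2.51]
(6, np.float64(-0.34), (0.52, -0.17, 0.27), 5, 46)
   [-0.41, 0.34, 0.85, 2.07, -0.71, 0.64, -0.58]
   [0.27, 0.24, 0.0, 2.04, -0.24, 0.55, 2.12]
   [0.34, 0.22, -0.06, 2.09, -0.35, 0.44, 2.24]
   [1.41, 0.41, -1.18, 2.29, -0.44, 0.17, 2.51]
   [1.41, 0.41, -1.18, 2.29, -0.44, 0.17, 2.51]
   [1.38, 0.42, -1.16, 2.3, 2.71, 0.17, 2.51]
(6, np.float64(-0.9), (0.52, -0.17, 0.33), 5, 46)
   [-0.56, 0.26, 1.01, 2.0, -0.56, 0.76, -0.72]
   [0.02, 0.16, 0.29, 1.98, -0.27, 0.7, 2.14]
   [0.06, 0.14, 0.26, 2.04, -0.36, 0.6, 2.23]
   [1.54, 0.29, -1.28, 2.22, -0.5, 0.17, 2.51]
   [1.54, 0.29, -1.28, 2.22, -0.5, 0.17, 2.51]
   [1.64, 0.28, -1.38, 2.25, 2.63, 0.17, 2.51]
(6, np.float64(-1.137), (0.52, -0.25, 0.27), 5, 46)
(6, np.float64(-1.148), (0.52, -0.17, 0.27), 5, 40)
(6, np.float64(-1.197), (0.58, -0.17, 0.33), 5, 46)
(6, np.float64(-1.356), (0.58, -0.17, 0.27), 5, 40)
(6, np.float64(-1.356), (0.58, -0.17, 0.27), -25, 40)
```

```bash
python3 - <<'E'
s=open('run7.py').read()
s=s.replace("[5,-25,-50],[40,46]","[-30,-50],[42,47]").replace("[-.25,-.17],[.27,.33]","[-.2,-.1],[.27]").replace("    P=(x,y,z)\n","    P=(x,y,z);az=np.degrees(np.arctan2(y,x))\n")
s=s.replace("(20,5,-180,*P),(25,y1,-180,*P),(l1,y1,-180,*P),(l1,5,-180,*P),(l1,5,-360,*P)","(20,az,-180,*P),(25,az+y1,-180,*P),(l1,az+y1,-180,*P),(l1,az,-180,*P),(l1,az,-360,*P)").replace("path(qc,ways,.3)","path(qc,ways,.6)").replace("res[:3]","res[:2]")
open('run7.py','w').write(s)
E
timeout 570 python3 run7.py
```

```text
(10, np.float64(-0.188), (0.52, -0.1, 0.27), -30, 42)
   [-0.65, 0.31, 0.93, 2.12, -0.67, 0.59, -0.75]
   [-0.22, 0.2, 0.31, 2.11, -0.05, 0.49, 1.49]
   [-0.68, 0.25, 0.68, 2.14, 0.29, 0.49, 0.58]
   [-1.18, 0.48, 1.19, 2.33, 0.72, 0.17, 0.01]
   [-0.26, 0.15, 0.3, 2.41, 2.63, 0.17, -1.21]
   [-0.84, 0.25, 0.99, 2.42, 3.79, 0.2, 0.76]
   [-0.71, 0.48, 0.76, 2.4, 3.86, 0.45, 0.75]
   [-0.61, 0.52, 0.64, 2.23, 3.98, 0.37, 0.61]
   [-0.62, 0.63, 0.68, 2.25, 3.87, 0.48, 0.67]
   [-0.99, 0.66, 0.72, 2.23, 3.6, 0.32, 0.64]
(10, np.float64(-0.264), (0.52, -0.1, 0.27), -50, 42)
   [-0.65, 0.31, 0.93, 2.12, -0.67, 0.59, -0.75]
   [-0.22, 0.2, 0.31, 2.11, -0.05, 0.49, 1.49]
   [-0.85, 0.38, 0.87, 2.07, 0.18, 0.63, 0.33]
   [-1.16, 0.59, 1.14, 2.19, 0.37, 0.43, 0.01]
   [-0.27, 0.15, 0.3, 2.41, 2.63, 0.17, -1.21]
   [-0.84, 0.25, 0.99, 2.42, 3.79, 0.2, 0.76]
   [-0.72, 0.48, 0.77, 2.4, 3.86, 0.46, 0.74]
   [-0.61, 0.53, 0.65, 2.23, 3.98, 0.37, 0.61]
   [-0.63, 0.64, 0.68, 2.25, 3.88, 0.48, 0.67]
   [-0.99, 0.66, 0.72, 2.23, 3.61, 0.32, 0.64]
(10, np.float64(-0.312), (0.58, -0.1, 0.27), -30, 42)
(10, np.float64(-0.323), (0.52, -0.1, 0.27), -30, 47)
(10, np.float64(-0.325), (0.52, -0.1, 0.27), -50, 47)
(10, np.float64(-0.347), (0.58, -0.2, 0.27), -30, 42)
(10, np.float64(-0.352), (0.58, -0.2, 0.27), -50, 42)
```

```bash
cat >> h.py <<'E'
def to(grasp,yaw,lean,spin=0):
    from workcell import observe
    s=observe();R0=R.from_euler('xyz',s['tool_rot']);R1=rot(yaw,lean)*R.from_euler('z',spin,degrees=True)
    d=np.array(grasp)+R1.apply([0,0,.019])-s['position']
    z=R0.as_matrix()[:,2]
    print('t',round(s['clock'],2),'turn',(np.degrees((R0.inv()*R1).as_rotvec())/6).round(2),'shift end-axes',(R1.inv().apply(d)/.02).round(2),'now-axes',(R0.inv().apply(d)/.02).round(2),'q',s['qpos'].round(2),'zaxis lean/yaw',np.degrees([np.arccos(-z[2]),np.arctan2(z[1],z[0])]).round(1))
E
python3 -c "
from h import *
to([.49,-.1,.25],5,20)"
```

```text
t 6.35 turn [-0.28 -2.5   0.01] shift end-axes [-2.76  3.26 -0.48] now-axes [-2.53  3.23 -1.27] q [-0.33  0.2   0.37  2.3  -1.26  0.16 -0.26] zaxis lean/yaw [35.   7.9]
```

move_arm([
  [[-0.65, 0.8, -0.3, -0.07, -0.6, 0, -1], [-0.65, 0.8, -0.3, -0.07, -0.6, 0, -1], [-0.65, 0.8, -0.2, -0.07, -0.6, 0, -1], [-0.65, 0.8, -0.1, -0.07, -0.6, 0, -1], [0, 0, 0, 0, 0, -0.98, -1], [0, 0, 0, 0, 0, -0.98, -1], [0, 0, 0, 0, 0, -0.98, -1], [0, 0, 0, 0, 0, -0.98, -1], [0, 0, 0, 0, 0, -0.98, -1], [0, 0, 0, 0, 0, -0.98, -1]],
])

```text
clock: 7.35
position: [0.5019, -0.0932, 0.2306]
tool_rot: [2.919, -0.306, 0.745]
force: [-0.4, -0.6, -0.7]
grip_width: 0.0072
finger_force: 59.0
```

```bash
python3 -c "
from h import *
to([.49,-.1,.25],-11.5,20,-180)"
```

```text
t 7.35 turn [  0.69  -1.11 -21.46] shift end-axes [ 0.15 -0.45 -0.14] now-axes [-0.43  0.15 -0.19] q [-0.42  0.23  0.63  2.21 -0.57  0.44 -0.2 ] zaxis lean/yaw [21.6  5.7]
```

move_arm([
  [[0, 0, 0, 0, 0, -1, -1], [0, 0, 0, 0, 0, -1, -1], [0, 0, 0, 0, 0, -1, -1], [0, 0, 0, 0, 0, -1, -1], [0, 0, 0, 0, 0, -1, -1], [0, 0, 0, 0, 0, -1, -1], [0, 0, 0, 0, 0, -1, -1], [0, 0, 0, 0, 0, -1, -1], [0, 0, 0, 0, 0, -1, -1], [0, 0, 0, 0, 0, -1, -1]],
])

```text
clock: 8.35
position: [0.5019, -0.0933, 0.2307]
tool_rot: [2.766, 0.032, 1.751]
force: [-0.1, 0.2, -2.4]
grip_width: 0.0075
finger_force: 59.0
```

move_arm([
  [[0, 0, 0, 0, 0, -1, -1], [0, 0, 0, 0, 0, -1, -1], [0, 0, 0, 0, 0, -1, -1], [0, 0, 0, 0, 0, -1, -1], [0, 0, 0, 0, 0, -1, -1], [0, 0, 0, 0, 0, -1, -1], [0, 0, 0, 0, 0, -1, -1], [0, 0, 0, 0, 0, -1, -1], [0, 0, 0, 0, 0, -1, -1], [0, 0, 0, 0, 0, -1, -1]],
])

```text
clock: 9.35
position: [0.5019, -0.0933, 0.2307]
tool_rot: [2.976, 0.34, 2.776]
force: [0.3, -0.5, -0.4]
grip_width: 0.0074
finger_force: 59.0
```

```bash
cat > r8.py <<'E'
from run6 import *
import sys
print(S['clock'],qc.round(2))
P0=S['position']-R.from_euler('xyz',S['tool_rot']).apply([0,0,.019]);P=(.49,-.1,.25);az=-11.5
Q=R.from_euler('xyz',S['tool_rot']);z=Q.as_matrix()[:,2];l=np.degrees(np.arccos(-z[2]));y=np.degrees(np.arctan2(z[1],z[0]))
sp=(rot(y,l).inv()*Q).as_rotvec(degrees=True)[2];sp=sp-360 if sp>0 else sp;print('lean,yaw,spin',l,y,sp)
C0=(40,5,-360,*G(-.125,.07,.035))
for y1,l1,P in itertools.product([-30,-50],[40,46],[(.49,-.1,.25),(.52,-.05,.23)]):
  print(y1,l1,P,*path(qc,[(l,y,sp,*P0),(25,az+y1,sp,*P),(l1,az+y1,sp,*P),(l1,az,sp,*P),(l1,az,-360,*P),C0],.8),sep='\n   ')
E
python3 r8.py
```

```text
9.35 [ 0.01  0.19  0.12  2.19 -0.27  0.4   1.59]
lean,yaw,spin 21.566489040819906 5.698676157757543 -154.9959059523003
-30
   40
   (0.49, -0.1, 0.25)
   0.414
   [[-0.89, 0.3, 0.93, 2.24, 0.13, 0.4, 0.28], [-1.22, 0.52, 1.25, 2.39, 0.25, 0.17, 0.03], [-0.28, 0.15, 0.31, 2.42, 2.69, 0.17, -1.72], [-0.92, 0.29, 1.11, 2.42, 3.91, 0.26, 0.62], [-0.8, 0.53, 0.88, 2.4, 3.95, 0.52, 0.64]]
-30
   40
   (0.52, -0.05, 0.23)
   0.426
   [[-0.95, 0.42, 0.92, 2.18, -0.02, 0.39, 0.3], [-1.22, 0.63, 1.16, 2.32, 0.01, 0.17, 0.12], [-1.2, 0.35, 1.21, 2.42, 1.67, 0.27, -0.92], [-1.0, 0.47, 1.09, 2.42, 3.88, 0.32, 0.48], [-0.84, 0.57, 0.95, 2.4, 3.99, 0.56, 0.58]]
-30
   46
   (0.49, -0.1, 0.25)
   0.396
   [[-0.89, 0.3, 0.93, 2.24, 0.13, 0.4, 0.28], [-1.29, 0.66, 1.31, 2.42, 0.33, 0.17, -0.14], [-0.33, 0.16, 0.36, 2.42, 2.88, 0.36, -1.93], [-0.89, 0.29, 1.05, 2.42, 3.48, 0.4, 1.03], [-0.63, 0.44, 0.64, 2.4, 3.76, 0.41, 0.86]]
-30
   46
   (0.52, -0.05, 0.23)
   0.471
   [[-0.95, 0.42, 0.92, 2.18, -0.02, 0.39, 0.3], [-1.3, 0.75, 1.21, 2.37, 0.01, 0.17, 0.04], [-0.48, 0.28, 0.36, 2.42, 2.71, 0.42, -1.9
[... 471 characters left out ...]
1, 2.18, -0.16, 0.41, -0.05], [-1.06, 0.36, 1.08, 2.42, 0.63, 0.17, 0.15], [-0.98, 0.44, 1.05, 2.42, 3.8, 0.3, 0.56], [-0.8, 0.54, 0.88, 2.4, 3.95, 0.52, 0.63]]
-50
   46
   (0.49, -0.1, 0.25)
   0.479
   [[-1.01, 0.46, 1.09, 2.16, -0.05, 0.54, 0.09], [-1.28, 0.81, 1.29, 2.29, -0.02, 0.29, -0.14], [-0.49, 0.16, 0.41, 2.42, 2.57, 0.34, -2.02], [-0.8, 0.24, 0.92, 2.42, 3.31, 0.37, 1.21], [-0.52, 0.4, 0.5, 2.4, 3.63, 0.36, 1.01]]
-50
   46
   (0.52, -0.05, 0.23)
   0.577
   [[-1.05, 0.58, 1.07, 2.1, -0.19, 0.56, 0.11], [-1.3, 0.91, 1.25, 2.2, -0.16, 0.37, -0.11], [-1.42, 0.91, 1.41, 2.42, 1.24, 0.17, -0.61], [-1.04, 0.55, 1.12, 2.42, 3.61, 0.5, 0.68], [-0.79, 0.53, 0.87, 2.4, 3.94, 0.51, 0.65]]
```

```bash
cat > r9.py <<'E'
from k import *
from workcell import observe
p=pickle.load(open('p.pkl','rb'));S=observe();qc=S['qpos']
x,A=tool(qc,p);print('fk err mm',(x-S['position']).round(4)*1e3,(A.inv()*R.from_euler('xyz',S['tool_rot'])).as_rotvec().round(3))
corn=np.array([[0,y,z] for y in(-.05,.05) for z in(0,.08)]+[[x,y,.145] for x in(-.014,.014) for y in(-.043,.043)]+[[-.07,0,.06]])
M0=R.from_euler('y',0)
def chk(x,A):
    g=x-A.apply([0,0,.019]);Mr=A*rot(0,40).inv();c=g+Mr.apply(corn-np.array([-.05,0,.06]))
    return R.from_euler('z',-YAW,degrees=True).apply(c-MID)
def plan(qf,n,show=True):
    P=[tool(qc+(qf-qc)*t,p) for t in np.linspace(0,1,n+1)];mx=[]
    for (x0,A0),(x1,A1) in zip(P,P[1:]):
        r=np.r_[A0.inv().apply(x1-x0)/.02,np.degrees((A0.inv()*A1).as_rotvec())/6];c=chk(x1,A1);mx.append([c[:,0].max(),c[:,1].min(),c[:,2].min(),c[:,2].max()])
        if show:print((r.round(2)+0.).tolist())
    mx=np.array(mx);print('closest x to rail',mx[:,0].max().round(3),'zmin',mx[:,2].min().round(3),'end',P[-1][0],mx[-1].round(3))
if __name__=='__main__':
  for back,up,lean in[(.10,.035,40),(.10,.05,42),(.13,.05,40)]:
    qf,e=ik(G(-.125,back,up),YAW,lean,p,np.array([-.05,.4,0,2.3,3.1,.3,1.5]),m=.03)
    print(back,up,lean,e.round(4),qf.round(2));plan(qf,36,back==.1 and lean==40)
E
python3 r9.py
```

```text
fk err mm [ 0.7 -1.1 -0.1] [-0.  0.  0.]
0.1 0.035 40 0.024 [ 0.6   0.4  -0.82  2.4   2.31  0.38  2.49]
[0.34, -0.29, 0.19, 0.22, 0.13, -0.93]
[0.33, -0.25, 0.19, 0.21, 0.13, -0.93]
[0.31, -0.22, 0.18, 0.19, 0.13, -0.93]
[0.3, -0.18, 0.18, 0.18, 0.13, -0.93]
[0.28, -0.15, 0.17, 0.17, 0.12, -0.94]
[0.25, -0.13, 0.17, 0.16, 0.12, -0.94]
[0.23, -0.1, 0.16, 0.15, 0.11, -0.94]
[0.2, -0.08, 0.16, 0.14, 0.1, -0.94]
[0.17, -0.07, 0.15, 0.13, 0.09, -0.95]
[0.14, -0.05, 0.14, 0.13, 0.08, -0.95]
[0.11, -0.04, 0.13, 0.13, 0.08, -0.95]
[0.08, -0.04, 0.13, 0.12, 0.07, -0.95]
[0.05, -0.04, 0.12, 0.12, 0.06, -0.95]
[0.02, -0.04, 0.11, 0.13, 0.05, -0.95]
[-0.01, -0.05, 0.1, 0.13, 0.04, -0.95]
[-0.04, -0.06, 0.1, 0.13, 0.03, -0.95]
[-0.07, -0.08, 0.09, 0.14, 0.02, -0.95]
[-0.09, -0.1, 0.08, 0.15, 0.01, -0.94]
[-0.11, -0.12, 0.07, 0.15, 0.01, -0.94]
[-0.13, -0.15, 0.06, 0.16, 0.0, -0.94]
[-0.15, -0.18, 0.06, 0.17, 0.0, -0.94]
[-0.16, -0.21, 0.05, 0.18, 0.0, -0.93]
[-0.17, -0.24, 0.04, 0.2, 0.0, -0.93]
[-0.17, -0.27, 0.03, 0.21, 0.0, -0.93]
[-0.17, -0.31, 0.02, 0.22, 0.01, -0.92]
[-0.16, -0.34, 0.01, 0.
[... 164 characters left out ...]
0.05, -0.9]
[-0.07, -0.5, -0.02, 0.28, 0.07, -0.9]
[-0.04, -0.53, -0.03, 0.29, 0.08, -0.89]
[-0.01, -0.55, -0.04, 0.29, 0.1, -0.89]
[0.03, -0.57, -0.04, 0.3, 0.12, -0.88]
[0.07, -0.59, -0.05, 0.3, 0.13, -0.88]
[0.11, -0.6, -0.05, 0.3, 0.15, -0.88]
closest x to rail -0.078 zmin -0.138 end [ 0.53426608 -0.00525986  0.18388743] [-0.083 -0.175 -0.097  0.048]
0.1 0.05 42 0.0447 [ 0.65  0.38 -0.86  2.4   2.31  0.36  2.49]
closest x to rail -0.078 zmin -0.131 end [ 0.53628966 -0.00536093  0.19983369] [-0.083 -0.176 -0.08   0.065]
0.13 0.05 40 0.1248 [ 0.54  0.29 -0.7   2.4   2.28  0.19  2.49]
closest x to rail -0.087 zmin -0.11 end [ 0.51361683 -0.00916642  0.20110515] [-0.098 -0.178 -0.083  0.065]
```

```bash
cat > r10.py <<'E'
from r9 import *
import io,contextlib
for qf in([-.1,.3,.05,2.37,3.1,.22,1.5],[-.1,.3,.05,2.38,3.1,.28,1.5],[-.1,.25,.05,2.38,3.1,.22,1.5],[0.05,.3,.0,2.36,3.1,.25,1.5]):
    x,A=tool(qf,p);z=A.as_matrix()[:,2];print(qf,'lean',np.degrees(np.arccos(-z[2])).round(1),'yaw',np.degrees(np.arctan2(A.as_matrix()[1,0],A.as_matrix()[0,0])).round(1),'rail-frame',R.from_euler('z',-YAW,degrees=True).apply(x-A.apply([0,0,.019])-MID).round(3)-OFF)
    plan(np.array(qf),36,False)
plan(np.array([-.1,.3,.05,2.38,3.1,.28,1.5]),36)
E
python3 r10.py | grep -v fk
```

```text
[-0.1, 0.3, 0.05, 2.37, 3.1, 0.22, 1.5] lean 39.7 yaw -4.6 rail-frame [-0.076 -0.155  0.053]
closest x to rail -0.035 zmin -0.091 end [ 0.55940983 -0.03415373  0.20172191] [-0.057 -0.212 -0.081  0.068]
[-0.1, 0.3, 0.05, 2.38, 3.1, 0.28, 1.5] lean 42.5 yaw -4.8 rail-frame [-0.068 -0.156  0.061]
closest x to rail -0.032 zmin -0.093 end [ 0.5674746  -0.03437148  0.21047315] [-0.054 -0.213 -0.071  0.079]
[-0.1, 0.25, 0.05, 2.38, 3.1, 0.22, 1.5] lean 41.9 yaw -5.0 rail-frame [-0.076 -0.155  0.076]
closest x to rail -0.035 zmin -0.086 end [ 0.55965274 -0.0338856   0.22535536] [-0.06  -0.212 -0.057  0.094]
[0.05, 0.3, 0.0, 2.36, 3.1, 0.25, 1.5] lean 41.9 yaw -11.4 rail-frame [-0.075 -0.211  0.062]
closest x to rail -0.04 zmin -0.091 end [ 0.56536957 -0.09000802  0.21121169] [-0.057 -0.272 -0.071  0.08 ]
[0.17, -0.53, 0.1, 0.35, 0.06, -0.84]
[0.16, -0.5, 0.1, 0.34, 0.05, -0.84]
[0.15, -0.47, 0.1, 0.33, 0.05, -0.85]
[0.14, -0.45, 0.09, 0.32, 0.05, -0.85]
[0.12, -0.42, 0.09, 0.31, 0.04, -0.85]
[0.1, -0.4, 0.09, 0.3, 0.04, -0.86]
[0.08, -0.38, 0.08, 0.29, 0.03, -0.86]
[0.06, -0.36, 0.08, 0.29, 
[... 556 characters left out ...]
2, 0.23, -0.08, -0.88]
[-0.3, -0.3, 0.01, 0.23, -0.09, -0.88]
[-0.31, -0.31, 0.01, 0.23, -0.1, -0.88]
[-0.33, -0.32, 0.01, 0.23, -0.1, -0.88]
[-0.34, -0.34, 0.01, 0.24, -0.11, -0.88]
[-0.36, -0.35, 0.01, 0.24, -0.11, -0.88]
[-0.37, -0.37, 0.01, 0.24, -0.12, -0.88]
[-0.38, -0.39, 0.01, 0.24, -0.12, -0.88]
[-0.38, -0.41, 0.01, 0.25, -0.12, -0.88]
[-0.39, -0.42, 0.01, 0.25, -0.13, -0.87]
[-0.39, -0.44, 0.01, 0.25, -0.13, -0.87]
[-0.39, -0.46, 0.01, 0.26, -0.13, -0.87]
[-0.39, -0.48, 0.01, 0.26, -0.13, -0.87]
[-0.39, -0.5, 0.01, 0.27, -0.13, -0.87]
[-0.38, -0.51, 0.01, 0.27, -0.13, -0.87]
closest x to rail -0.032 zmin -0.093 end [ 0.5674746  -0.03437148  0.21047315] [-0.054 -0.213 -0.071  0.079]
```

```bash
cat > r11.py <<'E'
from r9 import *
for qf in([.35,.3,.0,2.37,3.1,.25,1.5],[.45,.3,.0,2.37,3.1,.25,1.5]):
    qf=np.array(qf);m=-9
    for t in np.linspace(0,1,37):
        c=chk(*tool(qc+(qf-qc)*t,p));c=c[c[:,1]>-.27]
        if len(c):m=max(m,c[:,0].max())
    print('max x with s>-.27',m)
    plan(qf,36,qf[0]>.4)
E
python3 r11.py | grep -v fk
```

```text
max x with s>-.27 -0.1341910260272361
closest x to rail -0.108 zmin -0.092 end [ 0.50771574 -0.25094772  0.20719683] [-0.123 -0.436 -0.076  0.075]
max x with s>-.27 -0.1341910260272361
[0.1, -0.87, 0.06, 0.39, 0.03, -0.71]
[0.13, -0.85, 0.07, 0.38, 0.04, -0.72]
[0.15, -0.82, 0.08, 0.37, 0.04, -0.72]
[0.17, -0.79, 0.08, 0.36, 0.04, -0.72]
[0.19, -0.75, 0.09, 0.35, 0.05, -0.73]
[0.21, -0.72, 0.1, 0.34, 0.05, -0.73]
[0.23, -0.68, 0.1, 0.32, 0.05, -0.74]
[0.24, -0.64, 0.1, 0.31, 0.05, -0.74]
[0.25, -0.6, 0.11, 0.3, 0.05, -0.75]
[0.25, -0.56, 0.11, 0.29, 0.05, -0.75]
[0.25, -0.52, 0.11, 0.28, 0.05, -0.75]
[0.25, -0.48, 0.11, 0.27, 0.05, -0.76]
[0.25, -0.44, 0.11, 0.25, 0.04, -0.76]
[0.24, -0.4, 0.11, 0.24, 0.04, -0.76]
[0.23, -0.37, 0.11, 0.23, 0.03, -0.77]
[0.22, -0.33, 0.11, 0.22, 0.03, -0.77]
[0.2, -0.29, 0.1, 0.21, 0.02, -0.77]
[0.18, -0.26, 0.1, 0.2, 0.01, -0.78]
[0.16, -0.22, 0.1, 0.19, 0.01, -0.78]
[0.14, -0.19, 0.09, 0.19, 0.0, -0.78]
[0.12, -0.16, 0.09, 0.18, -0.01, -0.78]
[0.09, -0.14, 0.08, 0.17, -0.02, -0.78]
[0.06, -0.11, 0.08, 0.17, -0.03, -0.78]
[0.03, -0.09, 0.07, 0.16, -0.04, -0.78]
[0.0, -0.08, 0.07, 0.16, -0.05, -0.78]
[-0.03, -0.06, 0.06, 0.15, -0.05, -0.78]
[-0.07, -0.05, 0.05, 0.15, -0.06, -0.78]
[-0.1, -0.04, 0.05, 0.15, -0.07, -0.78]
[-0.13, -0.04, 0.04, 0.15, -0.08, -0.78]
[-0.17, -0.03, 0.04, 0.15, -0.09, -0.78]
[-0.2, -0.04, 0.03, 0.15, -0.1, -0.78]
[-0.23, -0.04, 0.02, 0.15, -0.1, -0.78]
[-0.26, -0.05, 0.02, 0.15, -0.11, -0.78]
[-0.29, -0.06, 0.01, 0.15, -0.12, -0.78]
[-0.31, -0.07, 0.01, 0.16, -0.12, -0.77]
[-0.34, -0.08, 0.0, 0.16, -0.12, -0.77]
closest x to rail -0.137 zmin -0.092 end [ 0.4801263  -0.30038103  0.20719683] [-0.153 -0.484 -0.076  0.075]
```

move_arm([
  [[0.1, -0.87, 0.06, 0.39, 0.03, -0.71, -1], [0.13, -0.85, 0.07, 0.38, 0.04, -0.72, -1], [0.15, -0.82, 0.08, 0.37, 0.04, -0.72, -1], [0.17, -0.79, 0.08, 0.36, 0.04, -0.72, -1], [0.19, -0.75, 0.09, 0.35, 0.05, -0.73, -1], [0.21, -0.72, 0.1, 0.34, 0.05, -0.73, -1], [0.23, -0.68, 0.1, 0.32, 0.05, -0.74, -1], [0.24, -0.64, 0.1, 0.31, 0.05, -0.74, -1], [0.25, -0.6, 0.11, 0.3, 0.05, -0.75, -1], [0.25, -0.56, 0.11, 0.29, 0.05, -0.75, -1]],
])

```text
clock: 10.35
position: [0.4615, -0.2386, 0.2158]
tool_rot: [-2.722, 0.178, -2.735]
force: [-0.2, -1.2, -1.3]
grip_width: 0.0069
finger_force: 58.9
```

```bash
cat > r12.py <<'E'
from r9 import *
import sys
n=int(sys.argv[1]);print(S['clock'],qc.round(2));plan(np.array(eval(sys.argv[2])),n)
E
python3 r12.py 26 "[.45,.3,0,2.37,3.1,.25,1.5]"
```

```text
fk err mm [-0.8 -2.2  0.2] [ 0.  0. -0.]
10.35 [-0.12  0.23  0.39  2.26  0.49  0.31  1.74]
[0.34, -0.46, 0.12, 0.24, 0.1, -0.77]
[0.33, -0.43, 0.12, 0.23, 0.09, -0.77]
[0.32, -0.39, 0.12, 0.22, 0.09, -0.77]
[0.3, -0.36, 0.12, 0.21, 0.08, -0.78]
[0.29, -0.32, 0.12, 0.21, 0.07, -0.78]
[0.27, -0.29, 0.12, 0.2, 0.06, -0.78]
[0.25, -0.26, 0.11, 0.19, 0.05, -0.78]
[0.22, -0.23, 0.11, 0.19, 0.04, -0.78]
[0.19, -0.21, 0.11, 0.18, 0.03, -0.78]
[0.17, -0.18, 0.1, 0.18, 0.02, -0.78]
[0.14, -0.16, 0.1, 0.18, 0.01, -0.78]
[0.11, -0.14, 0.09, 0.17, 0.0, -0.78]
[0.07, -0.13, 0.09, 0.17, -0.02, -0.78]
[0.04, -0.12, 0.08, 0.17, -0.03, -0.78]
[0.01, -0.11, 0.07, 0.17, -0.04, -0.78]
[-0.02, -0.1, 0.07, 0.17, -0.04, -0.78]
[-0.06, -0.09, 0.06, 0.17, -0.05, -0.78]
[-0.09, -0.09, 0.05, 0.18, -0.06, -0.78]
[-0.12, -0.09, 0.05, 0.18, -0.07, -0.77]
[-0.15, -0.1, 0.04, 0.18, -0.08, -0.77]
[-0.18, -0.1, 0.03, 0.19, -0.08, -0.77]
[-0.21, -0.11, 0.03, 0.19, -0.09, -0.77]
[-0.23, -0.12, 0.02, 0.19, -0.09, -0.77]
[-0.26, -0.14, 0.01, 0.2, -0.1, -0.76]
[-0.28, -0.15, 0.01, 0.2, -0.1, -0.76]
[-0.3, -0.17, 0.0, 0.21, -0.1, -0.76]
closest x to rail -0.145 zmin -0.093 end [ 0.4801263  -0.30038103  0.20719683] [-0.153 -0.484 -0.076  0.075]
```

move_arm([
  [[0.34, -0.46, 0.12, 0.24, 0.1, -0.77, -1], [0.33, -0.43, 0.12, 0.23, 0.09, -0.77, -1], [0.32, -0.39, 0.12, 0.22, 0.09, -0.77, -1], [0.3, -0.36, 0.12, 0.21, 0.08, -0.78, -1], [0.29, -0.32, 0.12, 0.21, 0.07, -0.78, -1], [0.27, -0.29, 0.12, 0.2, 0.06, -0.78, -1], [0.25, -0.26, 0.11, 0.19, 0.05, -0.78, -1], [0.22, -0.23, 0.11, 0.19, 0.04, -0.78, -1], [0.19, -0.21, 0.11, 0.18, 0.03, -0.78, -1], [0.17, -0.18, 0.1, 0.18, 0.02, -0.78, -1]],
])

```text
clock: 11.35
position: [0.46, -0.3216, 0.2267]
tool_rot: [-2.544, -0.298, -2.064]
force: [-0.0, 0.5, -1.6]
grip_width: 0.0069
finger_force: 59.0
```

```bash
python3 r12.py 16 "[.45,.3,0,2.37,3.1,.25,1.5]"
```

```text
fk err mm [-2.5 -4.5  1.3] [-0. -0.  0.]
11.35 [-0.19  0.3   0.59  2.31  1.51  0.17  1.61]
[0.12, 0.04, 0.14, 0.06, 0.0, -0.81]
[0.08, 0.03, 0.13, 0.07, -0.02, -0.8]
[0.05, 0.02, 0.12, 0.08, -0.02, -0.8]
[0.02, 0.0, 0.11, 0.1, -0.03, -0.8]
[0.0, -0.01, 0.1, 0.12, -0.04, -0.79]
[-0.03, -0.03, 0.09, 0.13, -0.04, -0.79]
[-0.05, -0.06, 0.08, 0.15, -0.05, -0.78]
[-0.08, -0.08, 0.07, 0.16, -0.05, -0.78]
[-0.09, -0.11, 0.05, 0.18, -0.05, -0.78]
[-0.11, -0.13, 0.04, 0.2, -0.05, -0.77]
[-0.12, -0.16, 0.03, 0.21, -0.05, -0.77]
[-0.13, -0.19, 0.02, 0.23, -0.04, -0.76]
[-0.14, -0.22, 0.0, 0.24, -0.04, -0.76]
[-0.15, -0.25, -0.01, 0.25, -0.03, -0.76]
[-0.15, -0.28, -0.02, 0.27, -0.02, -0.75]
[-0.15, -0.31, -0.03, 0.28, -0.02, -0.75]
closest x to rail -0.153 zmin -0.082 end [ 0.4801263  -0.30038103  0.20719683] [-0.153 -0.484 -0.076  0.075]
```

move_arm([
  [[0.12, 0.04, 0.14, 0.06, 0, -0.81, -1], [0.08, 0.03, 0.13, 0.07, -0.02, -0.8, -1], [0.05, 0.02, 0.12, 0.08, -0.02, -0.8, -1], [0.02, 0, 0.11, 0.1, -0.03, -0.8, -1], [0, -0.01, 0.1, 0.12, -0.04, -0.79, -1], [-0.03, -0.03, 0.09, 0.13, -0.04, -0.79, -1], [-0.05, -0.06, 0.08, 0.15, -0.05, -0.78, -1], [-0.08, -0.08, 0.07, 0.16, -0.05, -0.78, -1], [-0.09, -0.11, 0.05, 0.18, -0.05, -0.78, -1], [-0.11, -0.13, 0.04, 0.2, -0.05, -0.77, -1]],
])

```text
clock: 12.35
position: [0.4706, -0.3258, 0.2119]
tool_rot: [-2.824, -0.642, -1.206]
force: [0.3, -0.9, -2.1]
grip_width: 0.007
finger_force: 59.0
```

```bash
python3 r12.py 8 "[.45,.3,0,2.37,3.1,.25,1.5]"
```

```text
fk err mm [-1.5 -1.2  1.7] [-0.  0. -0.]
12.35 [0.22 0.29 0.2  2.35 2.44 0.23 1.6 ]
[-0.06, -0.11, 0.03, 0.16, -0.03, -0.58]
[-0.07, -0.13, 0.02, 0.17, -0.03, -0.57]
[-0.08, -0.14, 0.02, 0.18, -0.03, -0.57]
[-0.09, -0.15, 0.01, 0.18, -0.03, -0.57]
[-0.1, -0.17, 0.0, 0.19, -0.03, -0.57]
[-0.11, -0.18, 0.0, 0.2, -0.03, -0.56]
[-0.12, -0.2, -0.01, 0.2, -0.02, -0.56]
[-0.12, -0.21, -0.02, 0.21, -0.02, -0.56]
closest x to rail -0.153 zmin -0.078 end [ 0.4801263  -0.30038103  0.20719683] [-0.153 -0.484 -0.076  0.075]
```

```bash
cat > r13.py <<'E'
from r9 import *
print(S['clock'],qc.round(2))
for back,lean in((.08,40),(.07,40),(.07,38)):
    q,e=ik(G(-.125,back,.035),YAW,lean,p,np.array([-.1,.4,0,2.35,3.1,.25,1.5]),m=.03);print(back,lean,e.round(4),q.round(2));plan(q,20,lean==40 and back==.07)
E
python3 r13.py
```

```text
fk err mm [-1.5 -1.2  1.7] [-0.  0. -0.]
12.35 [0.22 0.29 0.2  2.35 2.44 0.23 1.6 ]
0.08 40 0.0 [-0.08  0.34 -0.03  2.4   3.07  0.3   1.63]
closest x to rail -0.063 zmin -0.097 end [ 0.55234991 -0.00336445  0.18344519] [-0.066 -0.175 -0.097  0.048]
0.07 40 0.0 [-0.13  0.35  0.02  2.38  3.13  0.29  1.57]
[-0.41, -0.71, -0.01, 0.21, -0.08, -0.49]
[-0.4, -0.73, 0.0, 0.21, -0.07, -0.48]
[-0.38, -0.74, 0.0, 0.21, -0.07, -0.48]
[-0.36, -0.76, 0.0, 0.22, -0.07, -0.48]
[-0.35, -0.77, 0.01, 0.22, -0.06, -0.48]
[-0.33, -0.78, 0.01, 0.23, -0.06, -0.48]
[-0.31, -0.79, 0.01, 0.23, -0.06, -0.48]
[-0.29, -0.8, 0.01, 0.23, -0.06, -0.48]
[-0.27, -0.82, 0.02, 0.24, -0.05, -0.48]
[-0.26, -0.83, 0.02, 0.24, -0.05, -0.48]
[-0.24, -0.83, 0.03, 0.24, -0.05, -0.48]
[-0.22, -0.84, 0.03, 0.25, -0.04, -0.48]
[-0.2, -0.85, 0.03, 0.25, -0.04, -0.47]
[-0.18, -0.86, 0.04, 0.25, -0.04, -0.47]
[-0.16, -0.87, 0.04, 0.26, -0.03, -0.47]
[-0.14, -0.87, 0.05, 0.26, -0.03, -0.47]
[-0.12, -0.88, 0.05, 0.26, -0.03, -0.47]
[-0.11, -0.88, 0.05, 0.26, -0.02, -0.47]
[-0.09, -0.89, 0.06, 0.27, -0.02, -0.47]
[-0.07, -0.89, 0.06, 0.27, -0.02, -0.47]
closest x to rail -0.054 zmin -0.097 end [ 0.56231111 -0.00248592  0.18344516] [-0.056 -0.175 -0.097  0.048]
0.07 38 0.0 [-0.13  0.34  0.03  2.36  3.13  0.22  1.56]
closest x to rail -0.052 zmin -0.099 end [ 0.56179771 -0.0025312   0.18302779] [-0.053 -0.175 -0.099  0.047]
```

move_arm([
  [[-0.41, -0.71, 0, 0.21, -0.08, -0.49, -1], [-0.4, -0.73, 0, 0.21, -0.07, -0.48, -1], [-0.38, -0.74, 0, 0.21, -0.07, -0.48, -1], [-0.36, -0.76, 0, 0.22, -0.07, -0.48, -1], [-0.35, -0.77, 0.01, 0.22, -0.06, -0.48, -1], [-0.33, -0.78, 0.01, 0.23, -0.06, -0.48, -1], [-0.31, -0.79, 0.01, 0.23, -0.06, -0.48, -1], [-0.29, -0.8, 0.01, 0.23, -0.06, -0.48, -1], [-0.27, -0.82, 0.02, 0.24, -0.05, -0.48, -1], [-0.26, -0.83, 0.02, 0.24, -0.05, -0.48, -1]],
])

```text
clock: 13.35
position: [0.5453, -0.1731, 0.1979]
tool_rot: [-2.992, -0.695, -0.557]
force: [0.5, 0.5, -1.6]
grip_width: 0.0072
finger_force: 59.0
```

```bash
cat > r14.py <<'E'
from r9 import *
print(S['clock'],qc.round(2))
q,e=ik(G(-.125,.08,.035),YAW,40,p,np.array([-.1,.4,0,2.35,3.1,.25,1.5]),m=.03);print(e.round(4),q.round(2));plan(q,10,True)
E
python3 r14.py
```

```text
fk err mm [-1.8  0.   1.7] [-0. -0. -0.]
13.35 [0.12 0.32 0.01 2.36 2.66 0.27 1.71]
0.0 [-0.08  0.34 -0.03  2.4   3.07  0.3   1.63]
[-0.26, -0.8, -0.01, 0.24, -0.04, -0.47]
[-0.25, -0.81, 0.0, 0.24, -0.04, -0.47]
[-0.23, -0.82, 0.0, 0.25, -0.04, -0.47]
[-0.21, -0.83, 0.0, 0.25, -0.03, -0.47]
[-0.2, -0.83, 0.01, 0.25, -0.03, -0.47]
[-0.18, -0.84, 0.01, 0.26, -0.03, -0.47]
[-0.16, -0.85, 0.02, 0.26, -0.03, -0.47]
[-0.15, -0.86, 0.02, 0.26, -0.03, -0.47]
[-0.13, -0.86, 0.03, 0.27, -0.02, -0.47]
[-0.12, -0.87, 0.03, 0.27, -0.02, -0.47]
closest x to rail -0.061 zmin -0.097 end [ 0.55234991 -0.00336445  0.18344519] [-0.066 -0.175 -0.097  0.048]
```

move_arm([
  [[-0.26, -0.8, 0, 0.24, -0.04, -0.47, -1], [-0.25, -0.81, 0, 0.24, -0.04, -0.47, -1], [-0.23, -0.82, 0, 0.25, -0.04, -0.47, -1], [-0.21, -0.83, 0, 0.25, -0.03, -0.47, -1], [-0.2, -0.83, 0.01, 0.25, -0.03, -0.47, -1], [-0.18, -0.84, 0.01, 0.26, -0.03, -0.47, -1], [-0.16, -0.85, 0.02, 0.26, -0.03, -0.47, -1], [-0.15, -0.86, 0.02, 0.26, -0.03, -0.47, -1], [-0.13, -0.86, 0.03, 0.27, -0.02, -0.47, -1], [-0.12, -0.87, 0.03, 0.27, -0.02, -0.47, -1]],
])

```text
clock: 14.35
position: [0.5545, -0.0031, 0.1819]
tool_rot: [-3.141, -0.699, 0.088]
force: [-0.1, 0.2, -1.6]
grip_width: 0.0072
finger_force: 59.0
```

Run:
```python
from workcell import *
import cv2,pickle
from h import *
to(G(-.125,.08,.035),YAW,40)
s=observe();F={n:grab_frame(n) for n in('side','scene','wrist')};pickle.dump((s,F),open('w5.pkl','wb'))
a=cv2.resize(F['side']['color'][110:210,255:355,::-1],(400,400),interpolation=cv2.INTER_CUBIC)
b=cv2.resize(F['wrist']['color'][0:300,170:470,::-1],(400,400),interpolation=cv2.INTER_CUBIC)
c=cv2.resize(F['scene']['color'][180:240,240:480,::-1],(800,200),interpolation=cv2.INTER_CUBIC)
cv2.imwrite('pics/c5.png',np.vstack([np.hstack([a,b]),c]))
```

```text
t 14.35 turn [-0.01 -0.01  0.  ] shift end-axes [-0.03  0.   -0.13] now-axes [-0.03  0.   -0.13] q [ 0.05  0.34 -0.19  2.39  2.89  0.3   1.82] zaxis lean/yaw [40.   5.1]
```

View pics/c5.png

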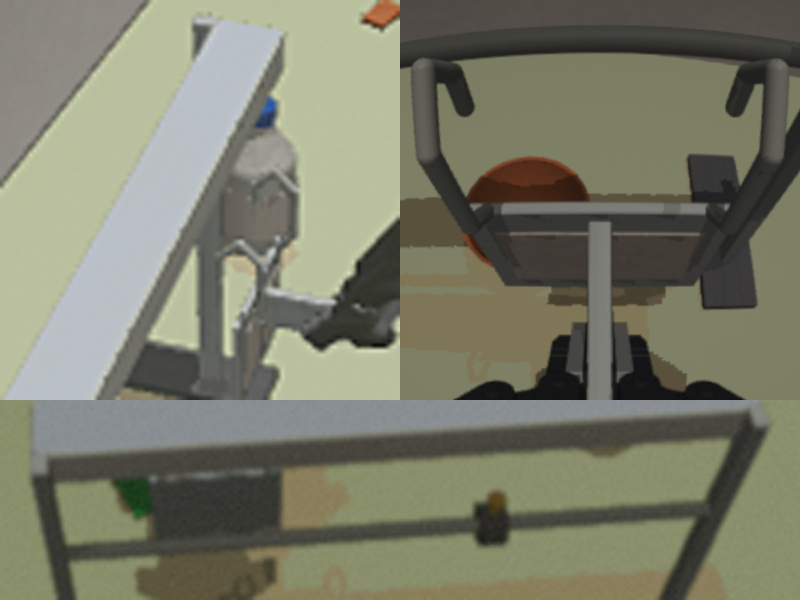

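The picture shows the marker upright in front of the rail, with hook tips at wrist (216,85) and (421,85) and the rail at wrist (320,28). Next I'll measure the marker in the hand and the rail ahead of it.

Run:
```python
import pickle
from h import *
s,F=pickle.load(open('w5.pkl','rb'));f=F['wrist'];Z=R.from_euler('z',-YAW,degrees=True)
a=[wray(s,f,216.5,85),wray(s,f,421.3,85)]
def pair(u,v,L):
    (o,d),(_,e)=wray(s,f,*u),wray(s,f,*v);k=L/np.linalg.norm(d-e);return o+k*(d+e)/2, Z.apply(k*(e-d))
m,dv=pair((216.5,85),(421.3,85),.08);g=s['position']-R.from_euler('xyz',s['tool_rot']).apply([0,0,.019])
print('tips mid rel grasp, marker axes (expect .064,0,~.052)',Z.apply(m-g).round(4),dv.round(4))
# plate top front edge corners: crop (470,208)-(730,208) -> width .1
m,dv=pair((170+70/1.3333,208/1.3333),(170+328/1.3333,208/1.3333),.1)
print('plate top mid rel grasp (expect ~.05,0,.02)',Z.apply(m-g).round(4),dv.round(4))
for u,v in[(178,40.5),(250,32),(320,28.5),(390,31),(460,38)]:
    o,d=wray(s,f,u,v);q=o+d*(.235-o[2])/d[2];print('rail pt',q.round(4),'rail-frame',Z.apply(q-MID).round(4))
print('grasp rail-frame',Z.apply(g-MID).round(4), 'seat', (Z.apply(g-MID)-OFF).round(4))
```

```text
tips mid rel grasp, marker axes (expect .064,0,~.052) [0.0629 0.0002 0.0598] [ 0.0001 -0.08   -0.0001]
plate top mid rel grasp (expect ~.05,0,.02) [0.0577 0.0001 0.0118] [ 0.0001 -0.1    -0.    ]
rail pt [0.6578 0.0896 0.235 ] rail-frame [-0.0046 -0.0416  0.    ]
rail pt [0.6618 0.0453 0.235 ] rail-frame [-0.0045 -0.0861  0.    ]
rail pt [0.6661 0.0065 0.235 ] rail-frame [-0.0037 -0.1252  0.    ]
rail pt [ 0.6698 -0.0326  0.235 ] rail-frame [-0.0034 -0.1645  0.    ]
rail pt [ 0.675  -0.0762  0.235 ] rail-frame [-0.002  -0.2083  0.    ]
grasp rail-frame [-0.1278 -0.125  -0.0386] seat [-0.0778 -0.125   0.0334]
```

move_arm([
  [[0.48, 0, 0.4, 0, 0, 0, -1], [0.48, 0, 0.4, 0, 0, 0, -1], [0.48, 0, 0.4, 0, 0, 0, -1], [0.48, 0, 0.4, 0, 0, 0, -1], [0.48, 0, 0.4, 0, 0, 0, -1], [0.24, 0, 0.2, 0, 0, 0, -1], [0.24, 0, 0.2, 0, 0, 0, -1], [0, 0, 0, 0, 0, 0, -1], [0, 0, 0, 0, 0, 0, -1], [0, 0, 0, 0, 0, 0, -1]],
])

```text
clock: 15.5
position: [0.6291, 0.0017, 0.1824]
tool_rot: [-3.14, -0.699, 0.083]
force: [0.4, 0.1, -2.0]
grip_width: 0.0074
finger_force: 59.0
```

Run:
```python
from workcell import *
import cv2,pickle
from h import *
to(G(-.125,.0,.035),YAW,40)
s=observe();F={n:grab_frame(n) for n in('side','scene','wrist')};pickle.dump((s,F),open('w6.pkl','wb'))
a=cv2.resize(F['side']['color'][110:210,255:355,::-1],(400,400),interpolation=cv2.INTER_CUBIC)
b=cv2.resize(F['wrist']['color'][0:200,220:420,::-1],(400,400),interpolation=cv2.INTER_CUBIC)
cv2.imwrite('pics/c6.png',np.hstack([a,b]))
```

```text
t 15.5 turn [ 0.02 -0.01 -0.04] shift end-axes [ 0.15 -0.09  0.06] now-axes [ 0.15 -0.09  0.06] q [ 0.    0.42 -0.13  2.22  2.86  0.21  1.86] zaxis lean/yaw [40.   4.9]
```

View pics/c6.png

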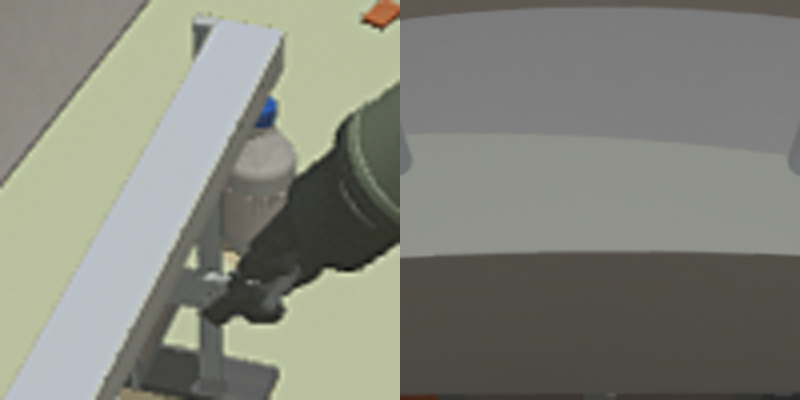

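No contact so far. The wrist camera now sees only the lamp bar, and the side crop shows the marker under it. I'll lower it and watch the force.

move_arm([
  [[-0.22, 0, 0.27, 0, 0, 0, -1], [-0.22, 0, 0.27, 0, 0, 0, -1], [-0.22, 0, 0.27, 0, 0, 0, -1], [-0.13, 0, 0.15, 0, 0, 0, -1], [-0.06, 0, 0.08, 0, 0, 0, -1], [0, 0, 0, 0, 0, 0, -1], [0, 0, 0, 0, 0, 0, -1], [0, 0, 0, 0, 0, 0, -1], [0, 0, 0, 0, 0, 0, -1], [0, 0, 0, 0, 0, 0, -1]],
])

```text
clock: 16.65
position: [0.6298, 0.0018, 0.1557]
tool_rot: [-3.14, -0.699, 0.083]
force: [1.0, 0.1, -0.8]
grip_width: 0.007
finger_force: 59.0
```

```bash
python3 -c "
from h import *
from workcell import observe
s=observe();print(s['force'].round(1),s['moment'].round(2));to(G(-.125,-.0,.0),YAW,40)"
```

```text
[ 1.   0.1 -0.8] [-0.14  0.88 -0.04]
t 16.65 turn [ 0.02 -0.01 -0.03] shift end-axes [-0.14 -0.08  0.35] now-axes [-0.14 -0.08  0.35] q [ 0.02  0.48 -0.15  2.24  2.87  0.28  1.85] zaxis lean/yaw [40.1  4.9]
```

move_arm([
  [[-0.06, 0, 0.08, 0, 0, 0, -1], [0, 0, 0, 0, 0, 0, -1], [-0.06, 0, 0.08, 0, 0, 0, -1], [0, 0, 0, 0, 0, 0, -1], [0, 0, 0, 0, 0, 0, -1], [0, 0, 0, 0, 0, 0, -1], [0, 0, 0, 0, 0, 0, -1], [0, 0, 0, 0, 0, 0, -1], [0, 0, 0, 0, 0, 0, -1], [0, 0, 0, 0, 0, 0, -1]],
])

```text
clock: 17.65
position: [0.63, 0.0019, 0.1515]
tool_rot: [-3.14, -0.699, 0.083]
force: [0.1, 0.8, -1.3]
grip_width: 0.007
finger_force: 59.0
```

move_arm([
  [[-0.06, 0, 0.08, 0, 0, 0, -1], [0, 0, 0, 0, 0, 0, -1], [-0.03, 0, 0.04, 0, 0, 0, -1], [0, 0, 0, 0, 0, 0, -1], [0, 0, 0, 0, 0, 0, -1], [0, 0, 0, 0, 0, 0, -1], [0, 0, 0, 0, 0, 0, -1], [0, 0, 0, 0, 0, 0, -1], [0, 0, 0, 0, 0, 0, -1], [0, 0, 0, 0, 0, 0, -1]],
])

```text
clock: 18.65
position: [0.6305, 0.0018, 0.1489]
tool_rot: [-3.14, -0.7, 0.083]
force: [-3.2, -0.8, 5.0]
grip_width: 0.0072
finger_force: 60.2
```

Contact is at the expected seat height, so the rail is in the Vs. I'll ease back 1.5 mm and start sliding.

move_arm([
  [[-0.06, 0, -0.05, 0, 0, 0, -1], [0, 0, 0, 0, 0, 0, -1], [0, -0.3, 0, 0, 0, 0, -1], [0, -0.5, 0, 0, 0, 0, -1], [-0.01, -0.5, 0, 0, 0, 0, -1], [0, -0.5, 0, 0, 0, 0, -1], [-0.01, -0.5, 0, 0, 0, 0, -1], [0, -0.2, 0, 0, 0, 0, -1], [0, 0, 0, 0, 0, 0, -1], [0, 0, 0, 0, 0, 0, -1]],
])

```text
clock: 19.65
position: [0.624, 0.0514, 0.1482]
tool_rot: [-3.14, -0.699, 0.083]
force: [-0.9, -0.6, -0.6]
grip_width: 0.0075
finger_force: 59.1
```

```bash
python3 -c "
from h import *
from workcell import observe
s=observe();print(s['force'].round(1),s['moment'].round(2));to(G(.018,-.0,.0),YAW,40)"
```

```text
[-0.9 -0.6 -0.6] [-0.05  0.91  0.07]
t 19.65 turn [ 0.02 -0.   -0.03] shift end-axes [ 0.15 -4.74  0.11] now-axes [ 0.14 -4.74  0.1 ] q [-0.15  0.49 -0.09  2.25  2.74  0.32  1.87] zaxis lean/yaw [40.   4.9]
```

move_arm([
  [[-0.02, -0.3, 0.02, 0, 0, 0, -1], [0, -0.6, 0, 0, 0, 0, -1], [-0.01, -0.6, 0, 0, 0, 0, -1], [0, -0.6, 0, 0, 0, 0, -1], [-0.01, -0.6, 0, 0, 0, 0, -1], [0, -0.6, 0, 0, 0, 0, -1], [-0.01, -0.6, 0, 0, 0, 0, -1], [0, -0.3, 0, 0, 0, 0, -1], [0, 0, 0, 0, 0, 0, -1], [0, 0, 0, 0, 0, 0, -1]],
])

```text
clock: 20.65
position: [0.6165, 0.1354, 0.1475]
tool_rot: [-3.14, -0.699, 0.084]
force: [-3.0, 2.1, 1.3]
grip_width: 0.0072
finger_force: 59.5
```

Run:
```python
from workcell import *
import cv2,pickle
from h import *
to(G(.018),YAW,40)
s=observe();F={n:grab_frame(n) for n in('side','scene')};pickle.dump((s,F),open('w7.pkl','wb'));print(s['force'].round(1))
a=cv2.resize(F['side']['color'][150:300,210:310,::-1],(400,600),interpolation=cv2.INTER_CUBIC)
c=cv2.resize(F['scene']['color'][185:245,320:420,::-1],(400,240),interpolation=cv2.INTER_CUBIC)
cv2.imwrite('pics/c7.png',np.hstack([a,np.vstack([c,np.zeros((360,400,3),np.uint8)])]))
```

```text
t 20.65 turn [ 0.01 -0.01 -0.03] shift end-axes [ 0.18 -0.52  0.09] now-axes [ 0.18 -0.52  0.09] q [-0.45  0.5   0.04  2.24  2.5   0.33  1.92] zaxis lean/yaw [40.  5.]
[-3.   2.1  1.3]
```

View pics/c7.png

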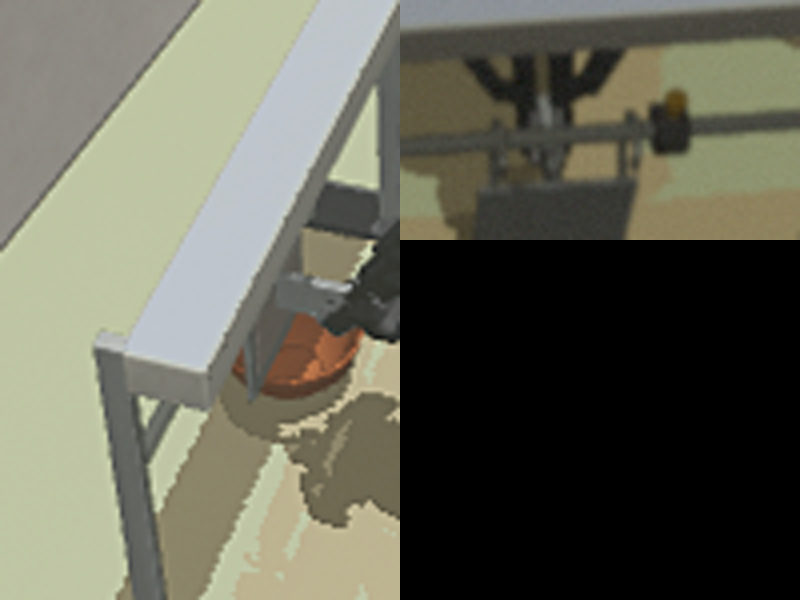

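Scene crop: both hooks are over the rail. The right hook is at crop x≈638 and the collar's face at ≈652, so the gap is about 8 mm. I'll creep up to it.

move_arm([
  [[-0.05, -0.15, -0.03, 0, 0, 0, -1], [0, -0.1, 0, 0, 0, 0, -1], [0, 0, 0, 0, 0, 0, -1], [0, 0, 0, 0, 0, 0, -1], [0, 0, 0, 0, 0, 0, -1], [0, 0, 0, 0, 0, 0, -1], [0, 0, 0, 0, 0, 0, -1], [0, 0, 0, 0, 0, 0, -1], [0, 0, 0, 0, 0, 0, -1], [0, 0, 0, 0, 0, 0, -1]],
])

```text
clock: 21.75
position: [0.6149, 0.14, 0.1472]
tool_rot: [-3.14, -0.699, 0.083]
force: [-1.2, -0.2, -1.4]
grip_width: 0.0069
finger_force: 59.0
```

```bash
cat > gap.py <<'E'
from workcell import *
import cv2,sys
from h import *
s=observe();print(s['clock'],s['force'].round(2),s['position'].round(4));to(G(.018),YAW,40)
f=grab_frame('scene')['color'].astype(int)
# brightness along the rail line, above-rail strip rows, columns 370..400
for dv in(-5,-4,4,5):
    print(dv,[int(f[int(round(217.1+dv-(u-387.3)*.0693)),u].sum()/3) for u in range(368,396)])
w=f.sum(2)[205:225,378:398]; print('collar dark centroid col',(np.argwhere(w<150)[:,1].mean()+378).round(2),(w<150).sum())
E
python3 gap.py
python3 - <<'E'
import pickle,numpy as np
for n in('w5.pkl','w7.pkl'):
    w=pickle.load(open(''+n,'rb'))[1]['scene']['color'].astype(int).sum(2)[205:225,378:398];print(n,(np.argwhere(w<150)[:,1].mean()+378).round(2),(w<150).sum())
E
```

```text
21.75 [-1.25 -0.21 -1.42] [0.6149 0.14   0.1472]
t 21.75 turn [ 0.02 -0.01 -0.04] shift end-axes [ 0.23 -0.28  0.12] now-axes [ 0.23 -0.28  0.12] q [-0.47  0.5   0.04  2.24  2.48  0.33  1.92] zaxis lean/yaw [40.   4.9]
-5 [122, 121, 124, 123, 121, 122, 124, 124, 120, 108, 72, 58, 73, 85, 63, 37, 42, 40, 43, 48, 46, 49, 50, 73, 113, 131, 131, 130]
-4 [120, 120, 118, 118, 120, 115, 118, 117, 114, 96, 63, 50, 67, 71, 55, 25, 34, 38, 39, 44, 39, 49, 41, 58, 95, 118, 116, 116]
4 [119, 120, 120, 121, 118, 122, 122, 111, 77, 57, 81, 102, 87, 84, 51, 31, 30, 34, 35, 37, 32, 34, 34, 47, 89, 125, 133, 135]
5 [122, 123, 123, 120, 124, 123, 121, 110, 76, 61, 82, 95, 82, 84, 70, 50, 37, 34, 38, 44, 40, 43, 42, 66, 102, 129, 133, 133]
collar dark centroid col 386.87 97
w5.pkl 387.07 92
w7.pkl 387.12 92
```

move_arm([
  [[-0.01, -0.12, 0.01, 0, 0, 0, -1], [0, 0, 0, 0, 0, 0, -1], [0, 0, 0, 0, 0, 0, -1], [0, 0, 0, 0, 0, 0, -1], [0, 0, 0, 0, 0, 0, -1], [0, 0, 0, 0, 0, 0, -1], [0, 0, 0, 0, 0, 0, -1], [0, 0, 0, 0, 0, 0, -1], [0, 0, 0, 0, 0, 0, -1], [0, 0, 0, 0, 0, 0, -1]],
])

```text
clock: 22.8
position: [0.6147, 0.1425, 0.147]
tool_rot: [-3.14, -0.699, 0.083]
force: [-1.0, 0.0, -0.7]
grip_width: 0.0072
finger_force: 59.1
```

```bash
python3 gap.py
```

```text
22.8 [-0.96  0.01 -0.73] [0.6147 0.1425 0.147 ]
t 22.8 turn [ 0.02 -0.01 -0.04] shift end-axes [ 0.24 -0.16  0.11] now-axes [ 0.24 -0.16  0.11] q [-0.47  0.5   0.05  2.24  2.48  0.33  1.92] zaxis lean/yaw [40.   4.9]
-5 [122, 122, 121, 121, 123, 122, 123, 122, 121, 120, 109, 77, 59, 63, 58, 36, 38, 40, 41, 43, 46, 51, 49, 70, 112, 129, 130, 132]
-4 [120, 119, 117, 117, 118, 121, 116, 120, 115, 114, 97, 66, 49, 61, 52, 37, 37, 37, 41, 48, 48, 43, 41, 58, 96, 121, 117, 115]
4 [121, 122, 122, 120, 124, 122, 121, 122, 111, 77, 58, 82, 103, 85, 65, 46, 32, 33, 32, 34, 35, 32, 37, 48, 88, 127, 134, 135]
5 [122, 122, 121, 124, 121, 123, 122, 123, 114, 76, 65, 80, 95, 77, 77, 48, 37, 39, 36, 40, 38, 41, 47, 70, 104, 129, 134, 132]
collar dark centroid col 386.84 97
```

move_arm([
  [[0, -0.04, 0, 0, 0, 0, -1], [0, 0, 0, 0, 0, 0, -1], [0, 0, 0, 0, 0, 0, -1], [0, 0, 0, 0, 0, 0, -1], [0, -0.02, 0, 0, 0, 0, -1], [0, 0, 0, 0, 0, 0, -1], [0, 0, 0, 0, 0, 0, -1], [0, 0, 0, 0, 0, 0, -1], [0, 0, 0, 0, 0, 0, -1], [0, 0, 0, 0, 0, 0, -1]],
])

```text
clock: 23.85
position: [0.6146, 0.1437, 0.147]
tool_rot: [-3.14, -0.699, 0.083]
force: [0.2, -0.6, -0.7]
grip_width: 0.0071
finger_force: 59.1
```

move_arm([
  [[0, -0.03, 0, 0, 0, 0, -1], [0, 0, 0, 0, 0, 0, -1], [0, 0, 0, 0, 0, 0, -1], [0, 0, 0, 0, 0, 0, -1], [0, 0, 0, 0, 0, 0, -1], [0, 0, 0, 0, 0, 0, -1], [0, 0, 0, 0, 0, 0, -1], [0, 0, 0, 0, 0, 0, -1], [0, 0, 0, 0, 0, 0, -1], [0, 0, 0, 0, 0, 0, -1]],
])

```text
clock: 24.85
position: [0.6146, 0.1442, 0.1469]
tool_rot: [-3.14, -0.699, 0.083]
force: [-0.8, 0.2, -1.0]
grip_width: 0.0071
finger_force: 59.1
```

move_arm([
  [[0, -0.03, 0, 0, 0, 0, -1], [0, 0, 0, 0, 0, 0, -1], [0, 0, 0, 0, 0, 0, -1], [0, 0, 0, 0, 0, 0, -1], [0, 0, 0, 0, 0, 0, -1], [0, 0, 0, 0, 0, 0, -1], [0, 0, 0, 0, 0, 0, -1], [0, 0, 0, 0, 0, 0, -1], [0, 0, 0, 0, 0, 0, -1], [0, 0, 0, 0, 0, 0, -1]],
])

```text
clock: 25.85
position: [0.6145, 0.1447, 0.1469]
tool_rot: [-3.14, -0.699, 0.083]
force: [-2.1, -3.5, -2.0]
grip_width: 0.0072
finger_force: 59.1
```

```bash
python3 gap.py
```

```text
25.85 [-2.12 -3.51 -2.01] [0.6145 0.1447 0.1469]
t 25.85 turn [ 0.02 -0.   -0.04] shift end-axes [ 0.25 -0.05  0.11] now-axes [ 0.25 -0.05  0.11] q [-0.48  0.5   0.05  2.24  2.47  0.33  1.92] zaxis lean/yaw [40.   4.9]
-5 [122, 120, 122, 121, 125, 124, 123, 123, 123, 120, 119, 101, 65, 50, 50, 38, 36, 39, 39, 43, 53, 52, 50, 70, 113, 130, 129, 134]
-4 [119, 115, 118, 120, 117, 117, 120, 119, 117, 118, 110, 85, 56, 52, 54, 46, 40, 43, 41, 46, 44, 44, 39, 59, 95, 121, 116, 114]
4 [120, 123, 121, 120, 122, 120, 121, 121, 118, 111, 75, 62, 84, 91, 72, 64, 47, 35, 30, 34, 30, 37, 30, 46, 88, 128, 131, 133]
5 [121, 122, 123, 121, 125, 122, 122, 123, 123, 111, 76, 66, 84, 88, 78, 75, 52, 39, 35, 37, 47, 42, 44, 66, 105, 129, 134, 133]
collar dark centroid col 387.25 83
```

The collar reacts with 3.5 N, so the marker touches it, and the collar has not moved. I'll lower slightly to put the weight on the rail.

move_arm([
  [[-0.02, 0.01, 0.03, 0, 0, 0, -1], [0, 0, 0, 0, 0, 0, -1], [-0.02, 0, 0.03, 0, 0, 0, -1], [0, 0, 0, 0, 0, 0, -1], [0, 0, 0, 0, 0, 0, -1], [0, 0, 0, 0, 0, 0, -1], [0, 0, 0, 0, 0, 0, -1], [0, 0, 0, 0, 0, 0, -1], [0, 0, 0, 0, 0, 0, -1], [0, 0, 0, 0, 0, 0, -1]],
])

```text
clock: 26.9
position: [0.6152, 0.1448, 0.1462]
tool_rot: [-3.14, -0.7, 0.083]
force: [-2.2, -3.6, 6.8]
grip_width: 0.0071
finger_force: 60.4
```

move_arm([
  [[0, 0, -0.03, 0, 0, 0, -1], [0, 0, 0, 0, 0, 0, -1], [0, 0, 0, 0, 0, 0, -1], [0, 0, 0, 0, 0, 0, -1], [0, 0, 0, 0, 0, 0, -1], [0, 0, 0, 0, 0, 0, -1], [0, 0, 0, 0, 0, 0, -1], [0, 0, 0, 0, 0, 0, -1], [0, 0, 0, 0, 0, 0, -1], [0, 0, 0, 0, 0, 0, -1]],
], grip_force=20)

```text
clock: 27.9
position: [0.6143, 0.1446, 0.146]
tool_rot: [-3.14, -0.699, 0.083]
force: [0.7, -0.8, 4.7]
grip_width: 0.0075
finger_force: 59.8
```

move_arm([
  [[0, 0, 0, 0, 0, 0, -0.75], [0, 0, 0, 0, 0, 0, -0.7], [0, 0, 0, 0, 0, 0, -0.6], [0, 0, 0, 0, 0, 0, -0.5], [0, 0, 0, 0, 0, 0, -0.4], [0, 0, 0, 0, 0, 0, -0.2], [0, 0, 0, 0, 0, 0, 0], [0, 0, 0, 0, 0, 0, 0], [0, 0, 0, 0, 0, 0, 0], [0, 0, 0, 0, 0, 0, 0]],
])

```text
clock: 28.9
position: [0.6143, 0.1446, 0.146]
tool_rot: [-3.14, -0.699, 0.083]
force: [0.8, -0.3, 0.4]
grip_width: 0.0426
finger_force: 0.0
```

```bash
python3 gap.py
```

```text
28.9 [ 0.75 -0.28  0.36] [0.6143 0.1446 0.146 ]
t 28.9 turn [ 0.02 -0.01 -0.03] shift end-axes [ 0.28 -0.05  0.08] now-axes [ 0.28 -0.05  0.08] q [-0.48  0.5   0.05  2.24  2.47  0.34  1.92] zaxis lean/yaw [40.   4.9]
-5 [42, 69, 69, 45, 47, 88, 118, 121, 122, 123, 116, 81, 54, 55, 52, 38, 36, 36, 40, 45, 50, 53, 44, 71, 115, 132, 132, 128]
-4 [45, 62, 69, 53, 46, 82, 113, 118, 118, 119, 108, 78, 54, 58, 53, 46, 37, 38, 43, 44, 44, 44, 42, 58, 98, 120, 113, 114]
4 [44, 56, 80, 102, 110, 121, 118, 121, 116, 96, 63, 66, 88, 78, 70, 59, 39, 32, 29, 38, 34, 34, 35, 47, 89, 126, 134, 135]
5 [65, 66, 88, 108, 118, 121, 122, 121, 117, 94, 67, 67, 87, 73, 68, 58, 41, 35, 37, 41, 40, 42, 44, 66, 105, 129, 133, 135]
collar dark centroid col 387.04 90
```

After the release the hook edge moved back by about 0.4 px (under 1 mm). I'll regrip gently and nudge it back into contact with less vertical load.

move_arm([
  [[0, 0, 0, 0, 0, 0, -0.2], [0, 0, 0, 0, 0, 0, -0.4], [0, 0, 0, 0, 0, 0, -0.6], [0, 0, 0, 0, 0, 0, -0.7], [0, 0, 0, 0, 0, 0, -0.8], [0, 0, 0, 0, 0, 0, -1], [0, 0, 0, 0, 0, 0, -1], [0, 0, 0, 0, 0, 0, -1], [0, 0, 0, 0, 0, 0, -1], [0, 0, 0, 0, 0, 0, -1]],
], grip_force=20)

```text
clock: 29.95
position: [0.6143, 0.1446, 0.146]
tool_rot: [-3.14, -0.699, 0.083]
force: [0.0, -1.7, 1.8]
grip_width: 0.0072
finger_force: 23.9
```

```bash
python3 gap.py
```

```text
29.95 [ 0.05 -1.68  1.79] [0.6143 0.1446 0.146 ]
t 29.95 turn [ 0.02 -0.01 -0.04] shift end-axes [ 0.28 -0.06  0.08] now-axes [ 0.28 -0.06  0.08] q [-0.48  0.5   0.05  2.24  2.47  0.34  1.92] zaxis lean/yaw [40.   4.9]
-5 [124, 122, 121, 122, 124, 122, 122, 121, 123, 121, 118, 96, 62, 50, 53, 35, 37, 36, 39, 48, 52, 52, 49, 70, 112, 129, 130, 131]
-4 [118, 117, 118, 120, 118, 118, 118, 120, 118, 118, 108, 80, 56, 51, 59, 45, 39, 41, 44, 46, 41, 44, 45, 58, 96, 116, 117, 116]
4 [122, 124, 121, 120, 122, 120, 120, 123, 117, 111, 67, 60, 82, 91, 74, 63, 40, 28, 31, 40, 34, 30, 35, 51, 87, 126, 136, 133]
5 [123, 121, 123, 124, 123, 123, 122, 121, 120, 110, 73, 63, 81, 81, 75, 59, 41, 33, 35, 40, 42, 40, 47, 67, 102, 130, 132, 133]
collar dark centroid col 387.19 85
```

move_arm([
  [[0, -0.01, -0.01, 0, 0, 0, -1], [0, 0, 0, 0, 0, 0, -1], [0, 0, 0, 0, 0, 0, -0.8], [0, 0, 0, 0, 0, 0, -0.75], [0, 0, 0, 0, 0, 0, -0.7], [0, 0, 0, 0, 0, 0, -0.6], [0, 0, 0, 0, 0, 0, -0.4], [0, 0, 0, 0, 0, 0, -0.2], [0, 0, 0, 0, 0, 0, 0], [0, 0, 0, 0, 0, 0, 0]],
])

```text
clock: 31.0
position: [0.6142, 0.1449, 0.1462]
tool_rot: [-3.14, -0.699, 0.083]
force: [-0.1, 0.1, 0.2]
grip_width: 0.0425
finger_force: 0.0
```

```bash
python3 gap.py
```

```text
31.0 [-0.13  0.12  0.24] [0.6142 0.1449 0.1462]
t 31.0 turn [ 0.01 -0.01 -0.03] shift end-axes [ 0.28 -0.04  0.09] now-axes [ 0.28 -0.04  0.09] q [-0.48  0.5   0.05  2.24  2.47  0.34  1.92] zaxis lean/yaw [40.   4.9]
-5 [42, 64, 70, 49, 41, 80, 116, 123, 123, 125, 113, 86, 56, 54, 53, 35, 38, 43, 38, 45, 51, 51, 47, 72, 112, 130, 131, 131]
-4 [44, 62, 68, 47, 40, 74, 110, 119, 116, 116, 105, 76, 52, 55, 59, 48, 37, 37, 40, 41, 48, 46, 40, 57, 98, 121, 115, 115]
4 [49, 55, 79, 95, 108, 119, 124, 124, 116, 94, 65, 70, 91, 83, 71, 61, 41, 37, 32, 32, 35, 32, 33, 46, 89, 127, 138, 135]
5 [76, 67, 82, 107, 119, 125, 120, 119, 116, 92, 66, 72, 90, 76, 72, 61, 40, 30, 34, 42, 41, 42, 45, 68, 102, 129, 136, 134]
collar dark centroid col 387.14 91
```

There may be a gap of about half a millimetre, so I'll nudge the fin with one loosely closed finger.

move_arm([
  [[0, 0, 0, 0, 0, 0, -0.4], [0, 0, 0, 0, 0, 0, -0.6], [0, 0, 0, 0, 0, 0, -0.7], [0, 0, 0, 0, 0, 0, -0.7], [0, -0.03, 0, 0, 0, 0, -0.7], [0, -0.03, 0, 0, 0, 0, -0.7], [0, -0.03, 0, 0, 0, 0, -0.7], [0, 0, 0, 0, 0, 0, -0.7], [0, 0, 0, 0, 0, 0, -0.7], [0, 0, 0, 0, 0, 0, -0.7]],
])

```text
clock: 32.05
position: [0.614, 0.1466, 0.1462]
tool_rot: [-3.14, -0.699, 0.083]
force: [0.4, -0.7, 0.9]
grip_width: 0.0127
finger_force: 0.3
```

move_arm([
  [[0, -0.02, 0, 0, 0, 0, -0.7], [0, 0, 0, 0, 0, 0, -0.7], [0, -0.02, 0, 0, 0, 0, -0.7], [0, 0, 0, 0, 0, 0, -0.7], [0, 0, 0, 0, 0, 0, -0.7], [0, 0, 0, 0, 0, 0, -0.7], [0, 0, 0, 0, 0, 0, -0.7], [0, 0, 0, 0, 0, 0, -0.7], [0, 0, 0, 0, 0, 0, -0.7], [0, 0, 0, 0, 0, 0, -0.7]],
])

```text
clock: 33.05
position: [0.614, 0.1473, 0.1462]
tool_rot: [-3.14, -0.699, 0.083]
force: [1.2, -4.2, 0.1]
grip_width: 0.0124
finger_force: 2.0
```

```bash
python3 gap.py
```

```text
33.05 [ 1.25 -4.19  0.15] [0.614  0.1473 0.1462]
t 33.05 turn [ 0.02 -0.01 -0.04] shift end-axes [0.28 0.08 0.08] now-axes [0.28 0.08 0.09] q [-0.49  0.51  0.05  2.24  2.47  0.34  1.92] zaxis lean/yaw [40.   4.9]
-5 [72, 116, 124, 124, 122, 124, 123, 123, 123, 125, 118, 95, 62, 53, 52, 38, 38, 41, 42, 44, 51, 52, 47, 69, 115, 130, 134, 132]
-4 [68, 111, 119, 119, 119, 118, 117, 120, 117, 115, 109, 80, 49, 55, 58, 49, 38, 38, 38, 43, 48, 44, 41, 57, 94, 122, 117, 113]
4 [96, 115, 118, 120, 121, 120, 122, 122, 124, 112, 70, 61, 81, 87, 73, 62, 43, 36, 31, 38, 34, 33, 36, 48, 90, 130, 134, 132]
5 [116, 119, 123, 121, 122, 122, 123, 123, 122, 109, 73, 65, 81, 79, 71, 63, 45, 34, 38, 37, 42, 36, 46, 68, 103, 128, 132, 132]
collar dark centroid col 387.22 87
```

Firm contact: 4.2 N, and the collar has not moved. I'll back the finger off and open.

move_arm([
  [[0, 0.02, 0, 0, 0, 0, -0.7], [0, 0.02, 0, 0, 0, 0, -0.7], [0, 0.02, 0, 0, 0, 0, -0.7], [0, 0.03, 0, 0, 0, 0, -0.7], [0, 0.03, 0, 0, 0, 0, -0.7], [0, 0, 0, 0, 0, 0, -0.4], [0, 0, 0, 0, 0, 0, 0], [0, 0, 0, 0, 0, 0, 0.2], [0, 0, 0, 0, 0, 0, 0.2], [0, 0, 0, 0, 0, 0, 0.2]],
])

```text
clock: 34.1
position: [0.6141, 0.145, 0.1461]
tool_rot: [-3.14, -0.699, 0.083]
force: [0.4, 0.7, 0.6]
grip_width: 0.0516
finger_force: 0.0
```

```bash
python3 gap.py
```

```text
34.1 [0.39 0.67 0.57] [0.6141 0.145  0.1461]
t 34.1 turn [ 0.02 -0.01 -0.04] shift end-axes [ 0.28 -0.03  0.09] now-axes [ 0.28 -0.03  0.09] q [-0.48  0.5   0.05  2.24  2.47  0.34  1.92] zaxis lean/yaw [40.   4.9]
-5 [107, 58, 45, 69, 74, 44, 47, 88, 118, 124, 112, 83, 52, 55, 51, 39, 36, 38, 38, 47, 49, 50, 47, 73, 111, 132, 132, 130]
-4 [104, 55, 44, 75, 69, 44, 48, 84, 114, 117, 107, 74, 52, 56, 59, 46, 41, 35, 41, 47, 49, 45, 39, 60, 94, 118, 116, 113]
4 [109, 78, 51, 66, 84, 108, 120, 121, 117, 96, 62, 71, 94, 92, 75, 61, 41, 33, 36, 33, 34, 37, 29, 46, 87, 127, 134, 134]
5 [118, 102, 88, 86, 99, 117, 122, 120, 120, 103, 68, 68, 86, 80, 77, 62, 44, 36, 38, 40, 40, 40, 46, 68, 101, 126, 134, 134]
collar dark centroid col 387.02 91
```

move_arm([
  [[0, 0, -0.3, 0, 0, 0, 0.2], [0, 0, -0.5, 0, 0, 0, 0.2], [0, 0, -0.5, 0, 0, 0, 0.2], [0, 0, -0.5, 0, 0, 0, 0.2], [0, 0, -0.5, 0, 0, 0, 0.2], [0, 0, -0.5, 0, 0, 0, 0.2], [0, 0, -0.5, 0, 0, 0, 0.2], [0, 0, -0.5, 0, 0, 0, 0.2], [0, 0, -0.4, 0, 0, 0, 0.2], [0, 0, 0, 0, 0, 0, 0.2]],
])

```text
clock: 35.15
position: [0.5598, 0.1408, 0.2115]
tool_rot: [-3.139, -0.7, 0.083]
force: [-0.8, -0.2, 0.7]
grip_width: 0.0512
finger_force: 0.0
```

```bash
python3 gap.py
python3 - <<'E'
from workcell import *
import cv2,numpy as np
F={n:grab_frame(n)['color'][:,:,::-1] for n in('side','scene')}
a=cv2.resize(F['side'][150:300,210:410],(400,300),interpolation=cv2.INTER_CUBIC)
c=cv2.resize(F['scene'][185:260,320:420],(400,300),interpolation=cv2.INTER_CUBIC)
cv2.imwrite('pics/c9.png',np.hstack([a,c]))
E
```

```text
35.15 [-0.8  -0.23  0.66] [0.5598 0.1408 0.2115]
t 35.15 turn [ 0.01 -0.02 -0.04] shift end-axes [ 0.27 -0.    4.34] now-axes [ 0.26 -0.01  4.34] q [-0.72  0.31  0.27  2.33  2.25  0.22  2.1 ] zaxis lean/yaw [40.1  5. ]
-5 [123, 122, 124, 123, 123, 121, 121, 123, 124, 125, 112, 83, 56, 59, 56, 43, 38, 40, 43, 52, 53, 49, 51, 66, 106, 129, 131, 130]
-4 [124, 118, 117, 119, 119, 117, 117, 116, 118, 115, 105, 73, 50, 54, 58, 48, 38, 39, 38, 43, 41, 42, 42, 55, 94, 118, 117, 113]
4 [130, 132, 132, 132, 129, 130, 131, 129, 127, 105, 65, 65, 93, 93, 75, 65, 41, 34, 35, 29, 35, 37, 33, 45, 87, 127, 135, 135]
5 [135, 130, 134, 132, 132, 132, 134, 134, 131, 113, 68, 69, 88, 79, 72, 62, 40, 38, 34, 41, 43, 43, 44, 69, 100, 129, 134, 132]
collar dark centroid col 387.35 86
```

View pics/c9.png

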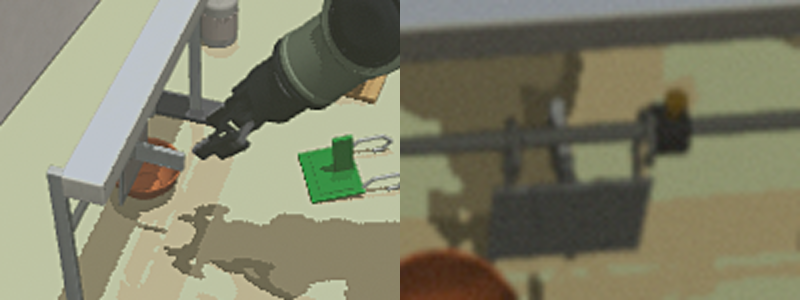

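The marker hangs freely on both hooks against the collar, with its fin towards the robot. The gripper is clear and the bystanders have not been disturbed.

```bash
python3 -c "
from workcell import *
print(job_done())"
```

```text
the job is handed in; nothing more can be done
None
```

The job is handed in at about 35 s: the marker hangs by both hooks, fin towards the robot, touching the collar or within half a millimetre of it by the scene camera; the collar, bottle, bowl and jar were left in place.

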